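Slate the lean-to roof of a nest box

TASK

Lay the slates on the nest box's sloping roof in a column down its middle, from the eave upward: first the short starter slate with its lower edge flush with the eave, then a long slate over it with its lower edge also flush with the eave, then the second long slate overlapping the first with its lower edge at the lower line drawn across the deck, and last the third one overlapping that with its lower edge at the upper line. All lie straight, lengthwise down the slope and flat on what is beneath them; leave the tools and other things on the bench where they are.

Things in the scene. Friction and masses are not known exactly. Their poses are not given: they have to be found in the camera images.
- nest_box: wooden nest box, fixed to the bench; its plywood lean-to roof deck is 140 mm wide, 266 mm long up the slope, slopes 23 degrees, with the low edge (eave) on the robot's side. Origin under the box on the bench; x level from eave side to ridge side, y across, z up. At the ridge end the deck is 166 mm above the bench, and a strip 12 mm wide stands 14 mm proud of it.
- eave (a point): middle of the deck's eave edge, on the deck's top, 62 mm above the bench; axes as the nest box. Dark lines cross the deck 60 and 120 mm up the slope from here; slate edges are matched to them looking square onto the deck. A fixed fillet along this edge, 12 mm wide and 9 mm high, props up the starter's lower edge; slates are held by friction alone.
- starter_place (a point): where the centre of the short starter slate belongs, on the nest box's centreline. Axes: x up the slope along the laid slate, y level across the roof, z square to the laid slate's face and upward (the slate lies at 14.4 degrees to the level, falling towards the eave). It then rests on the eave fillet and, with its upper edge, on the deck.
- course1_place (a point): where the centre of the first long slate belongs, on the nest box's centreline. Axes: x up the slope along the laid slate, y level across the roof, z square to the laid slate's face and upward (the slate lies at 14.4 degrees to the level, falling towards the eave). It then lies on the starter, upper edge on the deck, lower edge flush with the eave.
- course2_place (a point): where the centre of the second long slate belongs, on the nest box's centreline. Axes: x up the slope along the laid slate, y level across the roof, z square to the laid slate's face and upward (the slate lies at 14.4 degrees to the level, falling towards the eave). 60 mm up the deck from course 1; it lies on the upper half of the first long slate, upper edge on the deck, lower edge over the lower line.
- course3_place (a point): where the centre of the third long slate belongs, on the nest box's centreline. Axes: x up the slope along the laid slate, y level across the roof, z square to the laid slate's face and upward (the slate lies at 14.4 degrees to the level, falling towards the eave). 60 mm up the deck from course 2; it lies on the upper half of the second long slate, upper edge on the deck, lower edge over the upper line.
- starter_centre (a point): the short starter slate: loose flat grey piece, 60 mm long x 52 mm wide x 9 mm thick, about 0.05 kg, either end and either face will do, but its 60 mm side goes up the slope; lies flat on the bench. Site at its centre (4.5 mm above its underside); x along the 60 mm, y across the 52 mm, z through the thickness.
- slate_a_centre (a point): loose flat grey slate (same stuff as the starter), 120 x 52 x 9 mm, about 0.10 kg, identical to the other two long ones, either end and either face will do; lies flat on the bench. Site at its centre (4.5 mm above its underside); x runs along the 120 mm, y across the 52 mm, z through the thickness.
- slate_b_centre (a point): loose flat grey slate (same stuff as the starter), 120 x 52 x 9 mm, about 0.10 kg, identical to the other two long ones, either end and either face will do; lies flat on the bench. Site at its centre (4.5 mm above its underside); x runs along the 120 mm, y across the 52 mm, z through the thickness.
- slate_c_centre (a point): loose flat grey slate (same stuff as the starter), 120 x 52 x 9 mm, about 0.10 kg, identical to the other two long ones, either end and either face will do; lies flat on the bench. Site at its centre (4.5 mm above its underside); x runs along the 120 mm, y across the 52 mm, z through the thickness.
- oil_bottle: bystander: small white oil bottle with a red spout, 33 mm across, 105 mm tall, standing; origin at its foot
- pliers: bystander: pliers with yellow grips, 63 x 172 x 13 mm, lying; origin under the middle
- mallet: bystander: mallet with a wooden handle, 100 x 242 x 39 mm, lying behind the nest box; origin under the middle
- tape: bystander: roll of yellow tape, 100 mm across, 48 mm high, lying behind the nest box; origin under the middle
There are look-alikes about, which are no part of the job. Leave any green or pink look-alike of the part that bears starter_centre alone.

How it is judged:
By the outcome, as a careful person would: the job done as asked, in the order asked, and still so for the second after the job is handed in, with the robot touching nothing.
It also fails if it takes over 72 s, if anything falls off the work surface, if the arm or the gripper's body presses on something with over 40 N, if the wrist force passes 120 N, or if a joint passes its speed limit or range.

ROBOT

A 6-joint arm with a two-finger parallel gripper is mounted at the origin on a cart in front of the work surface, level with it; the furniture and walls round the work are solid. World frame = base frame: x ahead of the robot, y to its left, z up, the work surface at z = 0. Lengths are in mm, angles in rad, forces in N, time in s.
With the tool pointing down it reaches from about 350 to 800 mm from the base axis. Payload 7.3 kg.
Tool frame: the origin (TCP) lies on the centre line of the jaws, within the pads' length; the fingertips stand r.tip_extent ahead of it and the grasp point (between the pads) lies 11 mm behind it (r.tip_extent is the distance from the TCP to the fingertips, in mm); z points along the fingers, y is the line along which they close (so a half turn about z gives the same grasp; the last joint's range is limited). The gripper opens to 85 mm and grips with 20 to 120 N. Pads are 22 mm wide; open, the fingers measure 114 mm over their backs; the gripper's body (76 mm by 85 mm) begins 54 mm behind the grasp point. The pads swing forward as they close: fully open they stand 13 mm farther back than shut.
Start: joints at [1.017, 0.342, 1.524, -0, 1.275, -0.146], TCP at [208.197, 481.973, 239.322] pointing down, gripper open.
Joint ranges: [-2.53, 2.53], [-0.77, 2.02], [0.04, 2.7], [-1, 4.14], [0.28, 2.66], [-3.11, 3.11]. Speed limits (rad/s): [2.57, 2.57, 3.14, 3.14, 3.14, 3.14].

INTERFACE

Orientations are given as a 3x3 rotation matrix whose columns are the frame's x, y, z axes.
In Python, from workcell import r gives the robot as it stands.
- The arm moves only by the shell command python3 -m creep 'ROWS' [OPENING] [FORCE]. ROWS is JSON, a list of rows, each an object of numbers: "dx", "dy", "dz": the shift along the tool's x, y, z in cm; "wx", "wy", "wz": the turn, a rotation vector about the tool's x, y, z in rad. In form: [{"dx": .., "dy": .., "dz": .., "wx": .., "wy": .., "wz": ..}, ...]. A call has 1 to 20 rows; each row shifts and turns the commanded pose from where the row before left it, along the tool's axes as they then stand; what a row does not reach is not made up. A row lasts 1/8 s, in which the tool goes at most 62.5 mm and 10.7 degrees, less where a joint would pass 70% of its speed; a pose out of reach is approached as far as the arm can. A call is refused whole if a number of a shift passes 6.25 or a number of a turn 0.188, either way. A call with a gripper value outside its range is refused whole. OPENING is the opening, from 0 (shut) to 1 (fully open), set as the call begins (- or left out, the last holds). The fingers move at their own pace and stop on an object; FORCE is the grip in N (left out, the last holds). Time passes only in rows, so rows that do not move let the fingers close. It gives the time, the measured TCP pose, the force, the opening and the grip force at its end, in the units of the state.
- r.sense(): the state, without advancing time (a new reading comes with each control period).
- r.read_camera(name): name is "scene" or "top" or "wrist"; returns a dict with "image" (384x512x3 uint8, red, green, blue), "intrinsics" (3x3 intrinsics, pixels), "D" ([k1, k2, p1, p2, k3] as OpenCV has them; the pictures are not rectified), "R" (3x3) and "t" (3): a world point X has camera coordinates R X + t; the wrist camera has in their place "hand_eye" (4x4, takes a point from camera to tool coordinates, whose origin is the TCP and whose axes are the flange's). Camera axes: x right, y down, z forward; pixel columns grow to the right and rows downward; lengths in mm; the calibration is good to about 2 mm. A picture is of the moment at which its call begins: read the wrist's pose just before it. There is no depth.
- r.sign_off(): hands the job in; it is judged then, once.
The state is a dict: "time_s": time; "joints": joint angles; "qd": joint speeds; "tau": joint torques, N m; "position": TCP position; "eef_rot": TCP orientation; "force": force on the tool from outside, world axes, zero at the start; "wrist_torque": the same for the moment, N m; "gripper_width": finger opening in mm; "grasp_force": force on a finger pad.
Only numpy, scipy, OpenCV 4.12 (cv2) and the standard library are available. Lean on these libraries where they do the work, as an engineer would, in place of code of your own. Each camera call takes 0.05 s, during which the arm holds its last target. There are 200 camera calls.

## Working session

There is one attempt and no reset: what is moved stays moved. The work goes in short steps, Python scripts to look and compute and a shell command to move; the robot and the scene stay as the last step left them, time stands still between calls to the robot, and variables do not carry over. Pictures are saved under pics/ and viewed, at most 10 in all, crops included, and the job is handed in when it is done.

```bash
mkdir -p pics; ls; python3 - <<'E'
from workcell import r
import cv2,pickle
s=r.sense();print(s, r.tip_extent)
for n in("scene","top"):
    c=r.read_camera(n);cv2.imwrite(f"pics/{n}0.png",cv2.cvtColor(c["image"],cv2.COLOR_RGB2BGR));pickle.dump(c,open(n+".pkl","wb"))
    print(n,c["intrinsics"].tolist(),c["D"],c["R"].tolist(),c["t"])
a=cv2.imread("pics/top0.png");
cv2.imwrite("pics/top0b.png",cv2.resize(a,(800,600),interpolation=cv2.INTER_CUBIC))
E
```

```text
pics
{'time_s': 0.0, 'joints': array([ 1.01701689e+00,  3.42735879e-01,  1.52503799e+00,  2.67616011e-05,
        1.27542055e+00, -1.45986342e-01]), 'qd': array([ 5.27343074e-04,  3.78956839e-05, -1.81246763e-05,  1.63271823e-03,
       -8.64436339e-06, -1.42861965e-03]), 'tau': array([ 2.04141006e-04, -4.33671927e+01, -2.46012837e+01, -1.21292414e-04,
        7.75806955e-03,  3.13313663e-06]), 'position': array([207.95820735, 481.6173019 , 238.6118151 ]), 'eef_rot': array([[-9.17995071e-01,  3.96590850e-01, -8.64153579e-04],
       [ 3.96591707e-01,  9.17994117e-01, -1.34890594e-03],
       [ 2.58324150e-04, -1.58100514e-03, -9.99998717e-01]]), 'force': array([ 0.64633628, -0.89056218,  0.44774797]), 'wrist_torque': array([-0.03296065,  0.03753758, -0.01636742]), 'grasp_force': 0.0, 'gripper_width': 85.07841577060928} 8.0
scene [[383.38274222290113, 0.0, 250.40455519929532], [0.0, 383.38274222290113, 190.24251454374803], [0.0, 0.0, 1.0]] [-0.12692126  0.          0.          0.          0.        ] [[0.6490728942155536, -0.7603530038997888, -0.023826192629372557], [-0.44378412580843224, -0.3530246733332827, -0.8236681550833287], [0.6178673220644458, 0.5451943593604911, -0.5665713395914176]] [-355.13885267  343.98468734  850.47777838]
top [[406.075213999263, 0.0, 261.3240009596297], [0.0, 406.075213999263, 190.52596965140845], [0.0, 0.0, 1.0]] [0.03122659 0.         0.         0.         0.        ] [[0.01722441334370404, -0.9996848934622382, -0.018260157949993507], [-0.9904895321112445, -0.014566931271469583, -0.13681480655024253], [0.13650570084437225, 0.020443050083726766, -0.9904283292294608]] [   4.39950063  601.62074392 1493.68189751]
```

View pics/top0b.png

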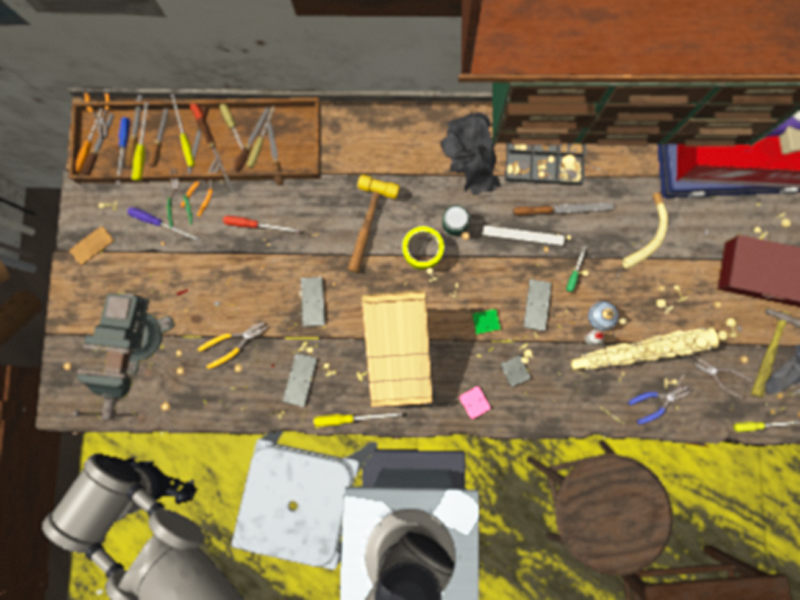

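View pics/scene0.png

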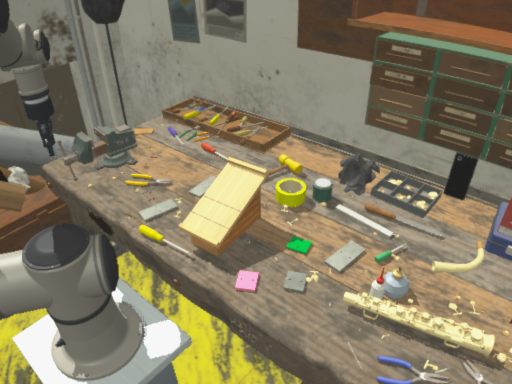

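Top view (800x600): long grey slates at (313,301), (299,380) and (538,305). There are three pieces the size of the starter: grey at (515,371), green at (487,321) and pink at (475,403). The grey one fits, because it is the same stuff as the slates and green and pink are excluded. I'll confirm with a crop and take measurements.

```bash
cat > h.py <<'E'
import numpy as np,cv2,pickle
from workcell import r
from scipy.spatial.transform import Rotation as Ro
def back(c,px,z,R=None,t=None):
    "pixels -> world points on plane z (scalar)"
    R=c["R"] if R is None else R; t=c["t"] if t is None else t
    px=np.asarray(px,float).reshape(-1,1,2)
    u=cv2.undistortPoints(px,c["intrinsics"],c["D"])[:,0]
    d=np.c_[u,np.ones(len(u))]@R; o=-R.T@t
    return o+d*((z-o[2])/d[:,2])[:,None]
def proj(c,X,R=None,t=None):
    R=c["R"] if R is None else R; t=c["t"] if t is None else t
    return cv2.projectPoints(np.asarray(X,float).reshape(-1,3),cv2.Rodrigues(R)[0],t,c["intrinsics"],c["D"])[0][:,0]
def wrist():
    s=r.sense(); c=r.read_camera("wrist"); H=c["hand_eye"]
    T=np.eye(4);T[:3,:3]=s["eef_rot"];T[:3,3]=s["position"]; M=np.linalg.inv(T@H)
    c["R"]=M[:3,:3];c["t"]=M[:3,3]; return s,c
def seg(c,p,rad,z,k=4):
    "grey blob near pixel p (native) -> centre, dims, angle deg of long side"
    im=c["image"];x0,y0=int(p[0]-rad),int(p[1]-rad);x0=max(x0,0);y0=max(y0,0)
    im=cv2.resize(im[y0:int(p[1]+rad),x0:int(p[0]+rad)],None,fx=k,fy=k,interpolation=cv2.INTER_CUBIC)
    f=im.astype(int); m=((f[...,0]-f[...,2]<12)&(f.mean(2)>75)).astype(np.uint8)
    m=cv2.morphologyEx(m,cv2.MORPH_OPEN,np.ones((2*k+1,)*2,np.uint8))
    n,l,st,ce=cv2.connectedComponentsWithStats(m)
    q=(np.array(p)-[x0,y0])*k
    i=l[int(q[1]),int(q[0])]; 
    ys,xs=np.nonzero(l==i); 
    cn=cv2.findContours((l==i).astype(np.uint8),cv2.RETR_EXTERNAL,cv2.CHAIN_APPROX_NONE)[0][0][:,0]
    px=(cn+.5)/k-.5+[x0,y0]
    W=back(c,px,z)[:,:2].astype(np.float32)
    (cx,cy),(w,h),a=cv2.minAreaRect(W)
    if w<h:w,h,a=h,w,a+90
    return i,np.round([cx,cy,w,h,(a+90)%180-90],1)
E
python3 - <<'E'
from h import *
c=pickle.load(open("top.pkl","rb"))
for n,p in dict(s=(515,371),A=(313,301),B=(299,380),C=(538,305)).items(): print(n,seg(c,np.array(p)*.64,25,9))
for p,z in [((371,405),62),((431,402),62),((362,296),180),((425,292),180)]: print(back(c,np.array(p)*.64,z))
im=c["image"][:,:,::-1]
a=cv2.resize(im[170:275,170:360],None,fx=4.2,fy=4.2,interpolation=cv2.INTER_CUBIC)
cv2.imwrite("pics/crop1.png",a)
E
```

```text
s (np.int32(2), array([ 430.4, -246.6,   54.9,   49.8,   20.1]))
A (np.int32(0), array([599.5, 254.6, 197.1, 194.3,   1.7]))
B (np.int32(0), array([403.5, 281.3, 194.1, 187.5, -89. ]))
C (np.int32(0), array([ 5.958e+02, -3.014e+02,  1.957e+02,  1.912e+02, -1.000e-01]))
[[344.75160048  96.27429375  62.        ]]
[[354.10465708 -43.49624421  62.        ]]
[[584.64178063 113.22264916 180.        ]]
[[595.56274691 -25.34286688 180.        ]]
```

View pics/crop1.png

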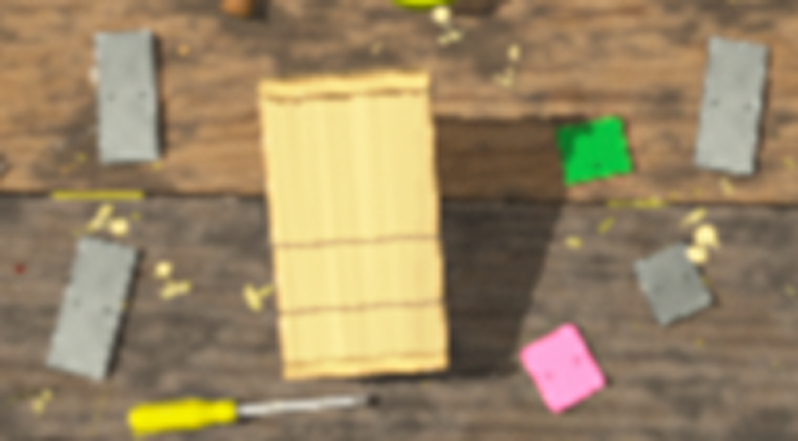

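Crop 1 confirms that the textured grey square at crop (674,284) is the starter. Green is at (595,150) and pink at (563,367). The slates are at A (127,97), B (93,308) and C (732,107). The deck corners are at eave (284,379) and (446,370), and ridge (260,82) and (429,72).

```bash
python3 - <<'E'
from h import *
from scipy.optimize import least_squares
c=pickle.load(open("top.pkl","rb"))
nat=lambda p:(np.array(p)+.5)/4.2-.5+170
Q=dict(A=[(96,33),(153,31),(160,161),(98,162)],B=[(83,237),(138,247),(103,380),(48,366)],C=[(708,38),(768,44),(752,175),(696,168)],S=[(636,265),(688,245),(713,298),(665,323)])
for n,q in Q.items():
    W=back(c,nat(q),9)[:,:2]; e=np.roll(W,-1,0)-W
    a=W[3]-W[0]+W[2]-W[1]
    print(n,W.mean(0).round(1),"sides",np.linalg.norm(e,axis=1).round(1),"yaw long",np.degrees(np.arctan2(a[1],a[0])).round(1))
ct,st=np.cos(np.radians(23)),np.sin(np.radians(23))
def P(u,y,h=0): return [u*ct-h*st,y,62+u*st+h*ct]
M=[P(0,70),P(0,-70),P(266,70,14),P(266,-70,14),P(60,70),P(60,-70),P(120,70),P(120,-70)]
px=nat([(284,379),(446,370),(260,82),(429,72),(279,311),(441,304),(273,244),(438,237)])
def f(v):
    R=Ro.from_euler('z',v[2]).as_matrix(); return (proj(c,np.array(M)@R.T+[v[0],v[1],0])-px).ravel()
s=least_squares(f,[350,26,.06],loss='soft_l1');print("eave",s.x[:2],np.degrees(s.x[2]));print(f(s.x).reshape(-1,2).round(1).tolist())
E
```

```text
A [594.5 252.4] sides [ 52.8 121.   56.8 119.9] yaw long -175.8
B [401.8 275.5] sides [ 51.1 122.5  51.4 119.2] yaw long 167.2
C [ 593.9 -301.5] sides [ 54.9 121.8  50.8 120.6] yaw long 173.4
S [ 432.6 -250. ] sides [50.5 52.  48.9 57.4] yaw long -154.1
eave [350.06052379  27.53360505] 4.023303015932162
[[-0.1, -0.8], [-0.3, -0.7], [-0.1, 0.5], [0.3, 0.7], [-0.1, 0.1], [0.1, -0.3], [0.1, 0.4], [0.0, -0.1]]
```

```bash
cat >> h.py <<'E'
def Rt(psi,tilt=0):
    a,t=np.radians([psi,tilt]); ex=np.array([np.cos(a)*np.cos(t),np.sin(a)*np.cos(t),np.sin(t)]); ey=np.array([-np.sin(a),np.cos(a),0]); return np.c_[ex,-ey,-np.cross(ex,ey)]
def plan(pos,psi,tilt,N,start=None):
    "constant-twist row to reach pos; start=(pos,psi,tilt) else measured"
    if start is None: s=r.sense(); p,R=s["position"],s["eef_rot"]
    else: p,R=np.array(start[0],float),Rt(*start[1:])
    w=Ro.from_matrix(R.T@Rt(psi,tilt)).as_rotvec()/N; Rw=Ro.from_rotvec(w).as_matrix()
    A=np.zeros((3,3));K=np.eye(3)
    for k in range(N): A+=K;K=K@Rw
    d=np.linalg.solve(R@A,np.array(pos)-p)/10
    print(N,"x","d",d.round(3).tolist(),"w",w.round(4).tolist(),"|step|mm",round(10*np.linalg.norm(d),1),"deg",np.degrees(np.linalg.norm(w)).round(1))
def st():
    s=r.sense();R=s["eef_rot"];print("t",s["time_s"],"p",s["position"].round(1).tolist(),"psi %.2f tilt %.2f roll %.2f"%(np.degrees(np.arctan2(R[1,0],R[0,0])),np.degrees(np.arcsin(R[2,0])),np.degrees(np.arcsin(R[2,1]))),"F",s["force"].round(1).tolist(),"w",round(float(s["gripper_width"]),1),"g",round(float(s["grasp_force"]),1),"q",s["joints"].round(2).tolist())
E
python3 - <<'E'
from h import *
st();plan([432,-250,180],26,0,18)
print(r.read_camera("wrist")["hand_eye"].round(3))
E
```

```text
t 0.1 p [208.0, 481.7, 238.7] psi 156.64 tilt 0.01 roll -0.08 F [0.9, -0.8, 0.7] w 85.6 g 0.0 q [1.02, 0.34, 1.52, -0.0, 1.28, -0.15]
18 x d [-5.212, 1.115, 0.326] w [-0.0001, 0.0001, 0.1267] |step|mm 53.4 deg 7.3
[[-1.0000e-03 -9.5300e-01 -3.0200e-01  7.8257e+01]
 [ 1.0000e+00 -0.0000e+00 -1.0000e-03  1.4920e+00]
 [ 1.0000e-03 -3.0200e-01  9.5300e-01 -1.3367e+02]
 [ 0.0000e+00  0.0000e+00  0.0000e+00  1.0000e+00]]
```

```bash
python3 -m creep '[{"dx":-5.2,"dy":1.1,"dz":0.3,"wz":0.127},{"dx":-5.2,"dy":1.1,"dz":0.3,"wz":0.127},{"dx":-5.2,"dy":1.1,"dz":0.3,"wz":0.127},{"dx":-5.2,"dy":1.1,"dz":0.3,"wz":0.127},{"dx":-5.2,"dy":1.1,"dz":0.3,"wz":0.127},{"dx":-5.2,"dy":1.1,"dz":0.3,"wz":0.127},{"dx":-5.2,"dy":1.1,"dz":0.3,"wz":0.127},{"dx":-5.2,"dy":1.1,"dz":0.3,"wz":0.127},{"dx":-5.2,"dy":1.1,"dz":0.3,"wz":0.127},{"dx":-5.2,"dy":1.1,"dz":0.3,"wz":0.127},{"dx":-5.2,"dy":1.1,"dz":0.3,"wz":0.127},{"dx":-5.2,"dy":1.1,"dz":0.3,"wz":0.127},{"dx":-5.2,"dy":1.1,"dz":0.3,"wz":0.127},{"dx":-5.2,"dy":1.1,"dz":0.3,"wz":0.127},{"dx":-5.2,"dy":1.1,"dz":0.3,"wz":0.127},{"dx":-5.2,"dy":1.1,"dz":0.3,"wz":0.127},{"dx":-5.2,"dy":1.1,"dz":0.3,"wz":0.127},{"dx":-5.2,"dy":1.1,"dz":0.3,"wz":0.127},{}]' 1; python3 - <<'E'
from h import *
st();s,c=wrist();pickle.dump((s,c),open("w1.pkl","wb"))
print(proj(c,[[432.6,-250,9]]))
cv2.imwrite("pics/w1.png",cv2.resize(c["image"][:,:,::-1],(800,600),interpolation=cv2.INTER_CUBIC))
E
```

```text
t 0.15 p [208.0, 481.7, 238.8] psi 156.63 tilt 0.01 roll -0.06 F [-0.5, 0.3, -0.6] w 85.3 g 0.0 q [1.02, 0.34, 1.52, -0.0, 1.28, -0.15]
[[-33.35045275 409.5841245 ]]invalid input
```

View pics/w1.png

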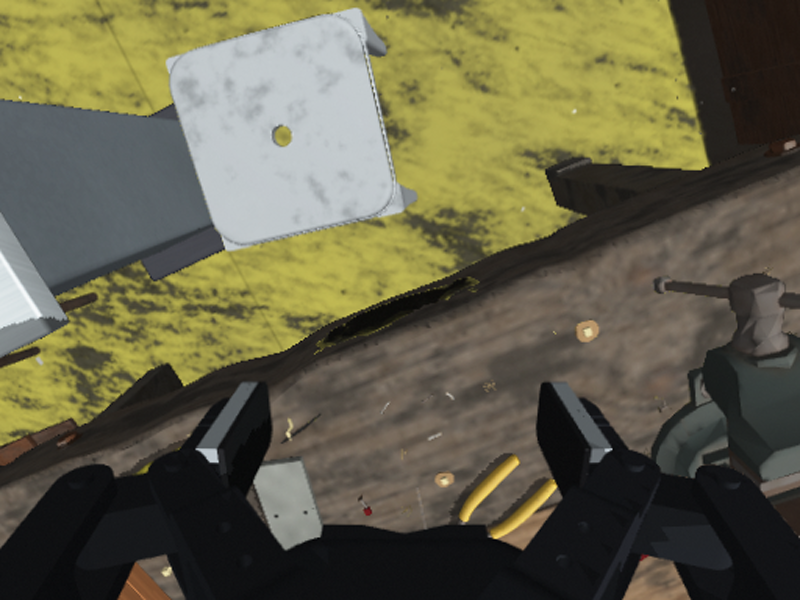

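The move was refused, probably because of the empty row, so the arm is still at its start pose. The picture shows only the fingers, the bench edge and slate B near (287,500).

```bash
python3 -m creep '[{"dx":-5.2,"dy":1.1,"dz":0.3,"wz":0.127},{"dx":-5.2,"dy":1.1,"dz":0.3,"wz":0.127},{"dx":-5.2,"dy":1.1,"dz":0.3,"wz":0.127},{"dx":-5.2,"dy":1.1,"dz":0.3,"wz":0.127},{"dx":-5.2,"dy":1.1,"dz":0.3,"wz":0.127},{"dx":-5.2,"dy":1.1,"dz":0.3,"wz":0.127},{"dx":-5.2,"dy":1.1,"dz":0.3,"wz":0.127},{"dx":-5.2,"dy":1.1,"dz":0.3,"wz":0.127},{"dx":-5.2,"dy":1.1,"dz":0.3,"wz":0.127},{"dx":-5.2,"dy":1.1,"dz":0.3,"wz":0.127},{"dx":-5.2,"dy":1.1,"dz":0.3,"wz":0.127},{"dx":-5.2,"dy":1.1,"dz":0.3,"wz":0.127},{"dx":-5.2,"dy":1.1,"dz":0.3,"wz":0.127},{"dx":-5.2,"dy":1.1,"dz":0.3,"wz":0.127},{"dx":-5.2,"dy":1.1,"dz":0.3,"wz":0.127},{"dx":-5.2,"dy":1.1,"dz":0.3,"wz":0.127},{"dx":-5.2,"dy":1.1,"dz":0.3,"wz":0.127},{"dx":-5.2,"dy":1.1,"dz":0.3,"wz":0.127},{"dz":0}]' 1 60; python3 - <<'E'
from h import *
st();s,c=wrist();pickle.dump((s,c),open("w1.pkl","wb"))
print(proj(c,[[432.6,-250,9]]))
cv2.imwrite("pics/w2.png",cv2.resize(c["image"][:,:,::-1],(800,600),interpolation=cv2.INTER_CUBIC))
E
```

```text
t 0.2 p [208.1, 481.8, 238.9] psi 156.63 tilt 0.01 roll -0.05 F [-0.2, -1.3, -0.7] w 85.8 g 0.0 q [1.02, 0.34, 1.52, -0.0, 1.28, -0.15]
[[-33.39808613 409.5783989 ]]invalid input
```

```bash
python3 -m creep '[{"dx":0,"dy":0,"dz":0,"wx":0,"wy":0,"wz":0.127}]' 1 60; python3 -m creep '[{"dx":-5.2,"dy":1.1,"dz":0.3,"wx":0,"wy":0,"wz":0.127}]'; python3 -c "
from h import *
st()"
```

```text
time_s: 0.38
position: [208.1, 481.9, 239.1]
eef_rot: [[-0.859, 0.512, -0.0], [0.512, 0.859, -0.0], [-0.0, -0.0, -1.0]]
force: [-0.7, -0.1, 0.7]
gripper_width: 84.9
grasp_force: 0.0
time_s: 0.5
position: [256.9, 465.8, 236.5]
eef_rot: [[-0.789, 0.614, -0.0], [0.614, 0.789, 0.001], [0.001, 0.0, -1.0]]
force: [1.2, -0.2, 0.4]
gripper_width: 85.6
grasp_force: 0.0
t 0.5 p [256.9, 465.8, 236.5] psi 142.13 tilt 0.05 roll 0.03 F [1.2, -0.2, 0.4] w 85.6 g 0.0 q [0.92, 0.36, 1.51, 0.0, 1.27, 0.01]
```

```bash
python3 -c "
from h import *
plan([432,-250,180],26,0,16)"
```

```text
16 x d [-5.282, 1.52, 0.351] w [-0.0, -0.0001, 0.1267] |step|mm 55.1 deg 7.3
```

```bash
python3 -m creep '[{"dx":-5.28,"dy":1.52,"dz":0.35,"wx":0,"wy":0,"wz":0.127},{"dx":-5.28,"dy":1.52,"dz":0.35,"wx":0,"wy":0,"wz":0.127},{"dx":-5.28,"dy":1.52,"dz":0.35,"wx":0,"wy":0,"wz":0.127},{"dx":-5.28,"dy":1.52,"dz":0.35,"wx":0,"wy":0,"wz":0.127},{"dx":-5.28,"dy":1.52,"dz":0.35,"wx":0,"wy":0,"wz":0.127},{"dx":-5.28,"dy":1.52,"dz":0.35,"wx":0,"wy":0,"wz":0.127},{"dx":-5.28,"dy":1.52,"dz":0.35,"wx":0,"wy":0,"wz":0.127},{"dx":-5.28,"dy":1.52,"dz":0.35,"wx":0,"wy":0,"wz":0.127},{"dx":-5.28,"dy":1.52,"dz":0.35,"wx":0,"wy":0,"wz":0.127},{"dx":-5.28,"dy":1.52,"dz":0.35,"wx":0,"wy":0,"wz":0.127},{"dx":-5.28,"dy":1.52,"dz":0.35,"wx":0,"wy":0,"wz":0.127},{"dx":-5.28,"dy":1.52,"dz":0.35,"wx":0,"wy":0,"wz":0.127},{"dx":-5.28,"dy":1.52,"dz":0.35,"wx":0,"wy":0,"wz":0.127},{"dx":-5.28,"dy":1.52,"dz":0.35,"wx":0,"wy":0,"wz":0.127},{"dx":-5.28,"dy":1.52,"dz":0.35,"wx":0,"wy":0,"wz":0.127},{"dx":-5.28,"dy":1.52,"dz":0.35,"wx":0,"wy":0,"wz":0.127}]' | head -1; python3 - <<'E'
from h import *
st();s,c=wrist();pickle.dump((s,c),open("w1.pkl","wb"))
print(proj(c,[[432.6,-250,9]])/.64)
cv2.imwrite("pics/w2.png",cv2.resize(c["image"][:,:,::-1],(800,600),interpolation=cv2.INTER_CUBIC))
E
```

```text
time_s: 2.5
t 2.5 p [430.3, -252.1, 180.1] psi 25.41 tilt 0.01 roll 0.02 F [0.7, -0.9, -0.2] w 85.9 g 0.0 q [-0.68, 0.35, 1.69, 0.0, 1.1, 0.44]
[[404.5247079 266.6091134]]
```

View pics/w2.png

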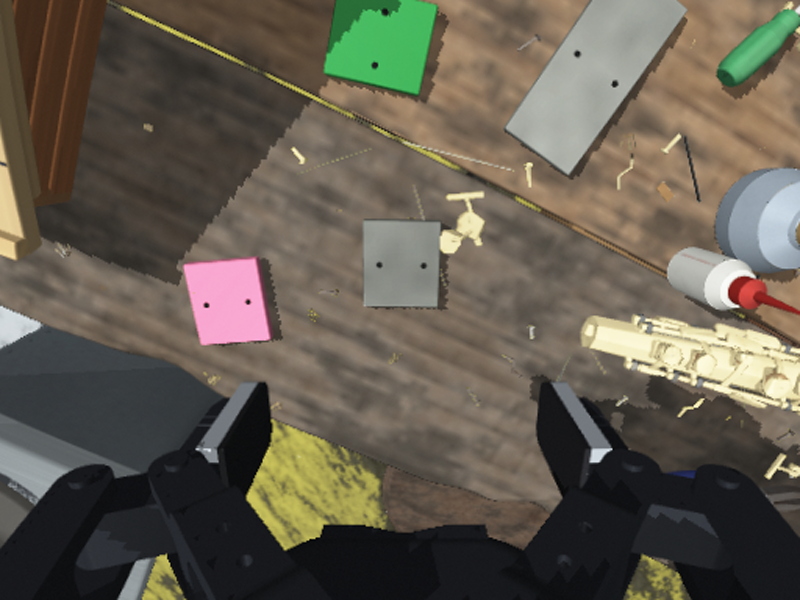

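W2 shows the grey starter with top-face corners at (364,220), (440,221), (438,307) and (364,306). Pink is at (228,300) and green at (382,45).

```bash
cat >> h.py <<'E'
def quad(c,q,z=9):
    W=back(c,(np.array(q,float)+.5)*.64-.5,z)[:,:2]; e=np.roll(W,-1,0)-W; a=W[0]-W[3]+W[1]-W[2]
    m=W.mean(0);psi=np.degrees(np.arctan2(a[1],a[0]));print(m.round(1),"sides",np.linalg.norm(e,axis=1).round(1),"psi",psi.round(2));return m,psi
E
python3 - <<'E'
from h import *
s,c=pickle.load(open("w1.pkl","rb"))
m,psi=quad(c,[(364,220),(440,221),(438,307),(364,306)])
plan([*m,60],psi,0,4); plan([*m,10],psi,0,7)
E
```

```text
[ 433.  -247.3] sides [49.8 59.5 51.3 59.4] psi 24.65
4 x d [0.251, -0.124, 2.987] w [0.0, 0.0009, 0.0013] |step|mm 30.0 deg 0.1
7 x d [0.144, -0.071, 2.421] w [0.0, 0.0005, 0.0007] |step|mm 24.3 deg 0.1
```

```bash
python3 -m creep '[{"dx":0.25,"dy":-0.12,"dz":3.0,"wx":0,"wy":0,"wz":0.001},{"dx":0.25,"dy":-0.12,"dz":3.0,"wx":0,"wy":0,"wz":0.001},{"dx":0.25,"dy":-0.12,"dz":3.0,"wx":0,"wy":0,"wz":0.001},{"dx":0.25,"dy":-0.12,"dz":3.0,"wx":0,"wy":0,"wz":0.001}]' 0.75 60|head -1; python3 - <<'E'
from h import *
st();print(r.tip_extent);plan([433,-247.3,11],24.65,0,3)
E
```

```text
time_s: 3.05
t 3.05 p [438.2, -241.8, 59.4] psi 25.43 tilt 0.01 roll 0.01 F [-0.4, -0.5, 0.2] w 63.8 g 0.0 q [-0.66, 0.52, 1.81, 0.0, 0.81, 0.47]
8.0
3 x d [-0.235, 0.092, 1.612] w [0.0, -0.0001, 0.0045] |step|mm 16.3 deg 0.3
```

```bash
python3 -m creep '[{"dx":-0.23,"dy":0.09,"dz":1.0,"wx":0,"wy":0,"wz":0.013},{"dx":-0.23,"dy":0.09,"dz":1.0,"wx":0,"wy":0,"wz":0},{"dx":-0.23,"dy":0.09,"dz":1.0,"wx":0,"wy":0,"wz":0},{"dx":0,"dy":0,"dz":0,"wx":0,"wy":0,"wz":0}]'|head -1; python3 - <<'E'
from h import *
st();plan([433,-247.3,11],24.65,0,2)
s,c=wrist();st()
cv2.imwrite("pics/w3.png",cv2.resize(c["image"][:,:,::-1],(800,600),interpolation=cv2.INTER_CUBIC))
E
```

```text
time_s: 3.55
t 3.55 p [432.7, -247.4, 30.1] psi 24.66 tilt -0.01 roll -0.03 F [-0.4, -0.0, -0.0] w 64.0 g 0.0 q [-0.67, 0.57, 1.84, 0.0, 0.73, 0.47]
2 x d [0.013, 0.003, 0.954] w [-0.0002, 0.0001, 0.0001] |step|mm 9.5 deg 0.0
t 3.6 p [433.0, -247.4, 30.4] psi 24.66 tilt 0.01 roll 0.01 F [-0.0, 0.8, -0.0] w 64.2 g 0.0 q [-0.67, 0.57, 1.84, 0.0, 0.73, 0.47]
```

View pics/w3.png

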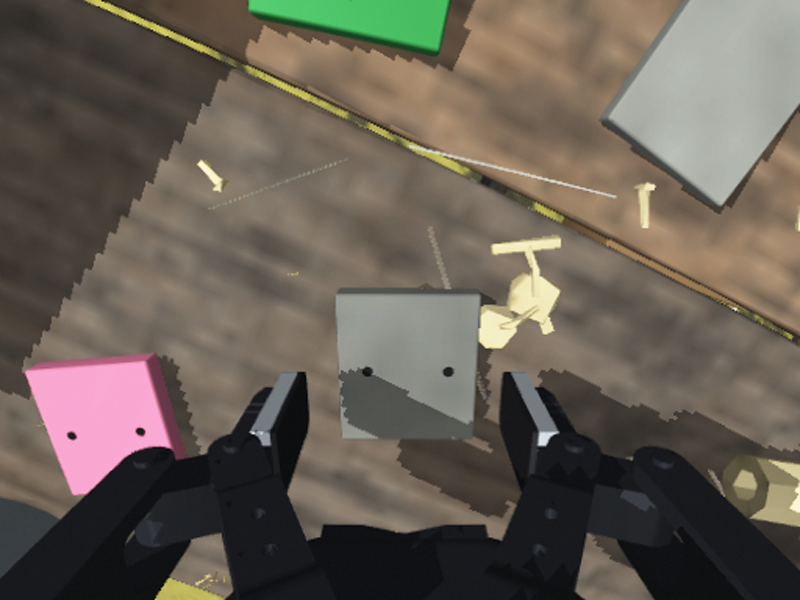

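W3 shows the starter centred between the fingers: starter middle at column 407, fingers' middle at 403. Descend and grip.

```bash
python3 -m creep '[{"dx":0,"dy":0,"dz":0.98,"wx":0,"wy":0,"wz":0},{"dx":0,"dy":0,"dz":0.98,"wx":0,"wy":0,"wz":0},{"dx":0,"dy":0,"dz":0,"wx":0,"wy":0,"wz":0}]'|head -4;  python3 -m creep '[{"dx":0,"dy":0,"dz":0,"wx":0,"wy":0,"wz":0},{"dx":0,"dy":0,"dz":0,"wx":0,"wy":0,"wz":0},{"dx":0,"dy":0,"dz":0,"wx":0,"wy":0,"wz":0},{"dx":0,"dy":0,"dz":0,"wx":0,"wy":0,"wz":0}]' 0.3 50; python3 - <<'E'
from h import *
st()
E
```

```text
time_s: 3.98
position: [432.5, -246.7, 9.7]
eef_rot: [[0.909, 0.418, -0.001], [0.418, -0.909, 0.001], [-0.001, -0.002, -1.0]]
force: [0.5, 0.5, 0.4]
time_s: 4.47
position: [433.1, -247.2, 11.0]
eef_rot: [[0.909, 0.418, 0.0], [0.418, -0.909, -0.0], [0.0, 0.0, -1.0]]
force: [-1.1, 1.3, 6.4]
gripper_width: 49.5
grasp_force: 51.7
t 4.475 p [433.1, -247.2, 11.0] psi 24.68 tilt 0.01 roll 0.01 F [-1.1, 1.3, 6.4] w 49.5 g 51.7 q [-0.67, 0.6, 1.85, 0.0, 0.69, 0.47]
```

```bash
cat >> h.py <<'E'
BOX=[350.06,27.53,4.02]
def deck(u,h,y=0,B=None):
    B=B or BOX; a=np.radians(23);v=np.array([u*np.cos(a)-h*np.sin(a),y,62+u*np.sin(a)+h*np.cos(a)])
    return Ro.from_euler('z',B[2],degrees=True).as_matrix()@v+[B[0],B[1],0]
TI=14.37
def place(n,up=0,off=6.5,B=None):
    "TCP for slate n (0 starter), raised up mm along slate normal"
    B=B or BOX; c=deck(30.3,8.95,0,B) if n==0 else deck(60*n,13.45,0,B)
    ez=-Rt(B[2],TI)[:,2]; return c+ez*(off+up)
E
python3 - <<'E'
from h import *
print(place(0),place(1),place(3))
plan(deck(30,130),4,TI,7,([433,-247,211],24.7,0))
E
```

```text
[372.78501626  29.12705945  88.37430771] [398.30278258  30.92038665 104.12129406] [508.49159218  38.66419099 151.00902948]
7 x d [-0.419, -4.19, 0.177] w [-0.0065, 0.0354, 0.0513] |step|mm 42.1 deg 3.6
```

```bash
python3 -m creep '[{"dx":0,"dy":0,"dz":-2,"wx":0,"wy":0,"wz":0},{"dx":0,"dy":0,"dz":-6,"wx":0,"wy":0,"wz":0},{"dx":0,"dy":0,"dz":-6,"wx":0,"wy":0,"wz":0},{"dx":0,"dy":0,"dz":-6,"wx":0,"wy":0,"wz":0},{"dx":-0.42,"dy":-4.19,"dz":0.18,"wx":-0.006,"wy":0.035,"wz":0.051},{"dx":-0.42,"dy":-4.19,"dz":0.18,"wx":-0.006,"wy":0.035,"wz":0.051},{"dx":-0.42,"dy":-4.19,"dz":0.18,"wx":-0.006,"wy":0.035,"wz":0.051},{"dx":-0.42,"dy":-4.19,"dz":0.18,"wx":-0.006,"wy":0.035,"wz":0.051},{"dx":-0.42,"dy":-4.19,"dz":0.18,"wx":-0.006,"wy":0.035,"wz":0.051},{"dx":-0.42,"dy":-4.19,"dz":0.18,"wx":-0.006,"wy":0.035,"wz":0.051},{"dx":-0.42,"dy":-4.19,"dz":0.18,"wx":-0.006,"wy":0.035,"wz":0.051},{"dx":0,"dy":0,"dz":0,"wx":0,"wy":0,"wz":0},{"dx":0,"dy":0,"dz":0,"wx":0,"wy":0,"wz":0}]'|tail -2; python3 - <<'E'
from h import *
st();s,c=wrist();pickle.dump((s,c),open("w4.pkl","wb"))
E=[deck(u,h,y) for u,h,y in[(0,9,70),(0,9,-70),(60,0,70),(60,0,-70),(120,0,70),(120,0,-70),(254,14,70),(254,14,-70)]]
print((proj(c,E)/.64).round().tolist())
cv2.imwrite("pics/w4.png",cv2.resize(c["image"][:,:,::-1],(800,600),interpolation=cv2.INTER_CUBIC))
E
```

```text
gripper_width: 49.6
grasp_force: 52.1
t 6.1 p [327.1, 25.5, 193.6] psi 4.19 tilt 14.23 roll -0.10 F [-0.0, 0.6, -0.3] w 49.6 g 52.1 q [-0.23, -0.12, 2.23, 0.11, 0.79, 1.2]
[[287.0, 308.0], [525.0, 308.0], [279.0, 204.0], [533.0, 204.0], [267.0, 86.0], [547.0, 87.0], [228.0, -268.0], [589.0, -266.0]]
```

View pics/w4.png

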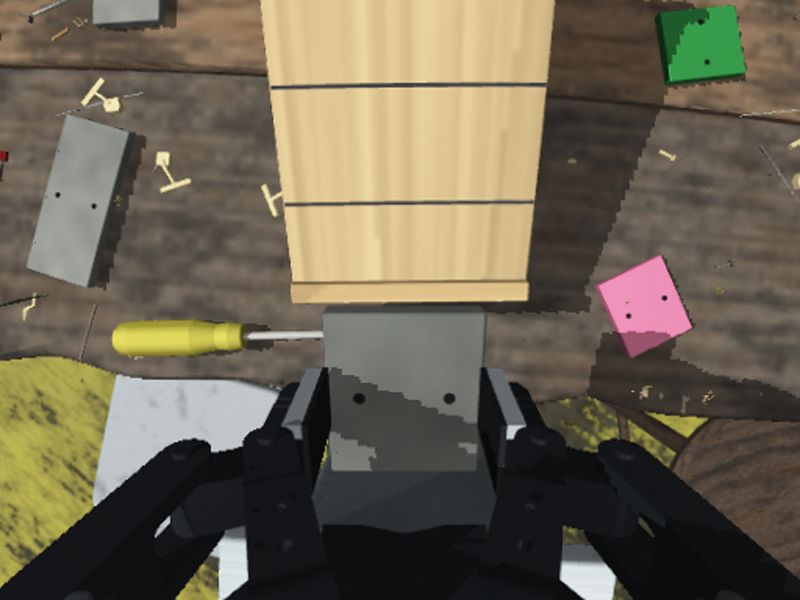

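W4 gives these features:
- **Lower line:** (285,204)-(534,201).
- **Upper line:** (271,87)-(547,84).
- **Fillet:** inner edge (291,283)-(528,281), outer edge (291,302)-(529,300).
- **Held starter:** top face (325,312), (485,312), (478,470), (330,470).
- **Slate B:** (67,115), (130,131), (90,287), (27,268).

```bash
python3 - <<'E'
from h import *
from scipy.optimize import least_squares
s,c=pickle.load(open("w4.pkl","rb"))
N=lambda q:(np.array(q,float)+.5)*.64-.5
px=N([(285,204),(534,201.5),(271,87),(547,84)])
f=lambda v:(proj(c,[deck(u,0,y,list(v)) for u,y in[(60,70),(60,-70),(120,70),(120,-70)]])-px).ravel()
o=least_squares(f,BOX);B=list(o.x);print("box",o.x.round(2),"res/.64",(f(o.x)/.64).round(1).tolist())
for u,h in[(0,0),(0,9),(12,0),(12,9),(10,7.5)]: print(u,h,(proj(c,[deck(u,h,y,B) for y in(70,-70)])/.64).round(1).tolist())
print("obs inner 283/281 outer 302/300")
# held slate in tool frame, top face at tool z=2
H=c["hand_eye"]; u=cv2.undistortPoints(N([(325,312),(485,312),(478,470),(330,470)])[:,None],c["intrinsics"],c["D"])[:,0]
d=np.c_[u,np.ones(4)]@H[:3,:3].T
T=H[:3,3]+d*((2-H[2,3])/d[:,2])[:,None];print("tool-frame corners",T.round(1).tolist(),T.mean(0).round(1))
quad(c,[(67,115),(130,131),(90,287),(27,268)])
E
```

```text
box [351.03  25.24   4.78] res/.64 [-2.5, 0.2, 2.6, 0.1, -2.3, -0.2, 2.2, -0.0]
0 0 [[294.4, 301.1], [525.1, 298.7]]
0 9 [[291.2, 308.0], [528.7, 305.5]]
12 0 [[292.1, 283.1], [527.3, 280.7]]
12 9 [[288.8, 289.6], [531.0, 287.1]]
10 7.5 [[289.8, 291.6], [530.0, 289.1]]
obs inner 283/281 outer 302/300
tool-frame corners [[29.4, -26.1, 2.0], [29.4, 23.5, 2.0], [-29.6, 24.4, 2.0], [-29.5, -27.6, 2.0]] [-0.1 -1.4  2. ]
[403.  274.1] sides [ 50.9 118.2  52.5 117.7] psi -12.64
```

```bash
python3 - <<'E'
from h import *
from scipy.optimize import least_squares
s,c=pickle.load(open("w4.pkl","rb"))
N=lambda q:(np.array(q,float)+.5)*.64-.5
px=N([(285,204),(534,201.5),(271,87),(547,84),(291,302),(529,300),(291,283),(528,281)])
for hin in(0,7.2,9):
    for fz in(0,1):
        g=lambda v:(proj(c,[deck(u,h,y,list(v[:3]))+[0,0,v[3]*fz] for u,h,y in[(60,0,70),(60,0,-70),(120,0,70),(120,0,-70),(0,9,70),(0,9,-70),(12,hin,70),(12,hin,-70)]])-px).ravel()/.64
        o=least_squares(g,BOX+[0]);print(hin,fz,o.x.round(2),g(o.x).reshape(-1,2).round(1).tolist())
im=c["image"][:,:,::-1][120:215,170:350];cv2.imwrite("pics/w4c.png",cv2.resize(im,None,fx=4.4,fy=4.4,interpolation=cv2.INTER_CUBIC))
E
```

```text
0 0 [351.83  25.45   4.72   0.  ] [[-2.7, -1.4], [2.5, -1.3], [-2.3, -2.0], [2.1, -1.5], [0.2, 4.8], [-0.2, 4.6], [1.1, -1.1], [-0.7, -1.3]]
0 1 [352.26  25.45   4.72  -3.12] [[-1.1, -1.4], [1.0, -1.2], [-0.5, -0.4], [0.3, 0.1], [1.5, 3.6], [-1.5, 3.5], [2.4, -2.0], [-2.0, -2.1]]
7.2 0 [352.48  25.53   4.71   0.  ] [[-2.7, -2.6], [2.4, -2.5], [-2.4, -3.3], [2.1, -2.8], [0.2, 3.6], [-0.2, 3.5], [-1.6, 2.9], [2.3, 2.7]]
7.2 1 [353.16  25.52   4.71  -4.95] [[-0.3, -2.6], [0.1, -2.3], [0.5, -0.8], [-0.8, -0.3], [2.2, 1.9], [-2.3, 1.8], [0.6, 1.5], [0.1, 1.3]]
9 0 [352.66  25.55   4.71   0.  ] [[-2.7, -3.0], [2.4, -2.8], [-2.4, -3.6], [2.1, -3.1], [0.1, 3.3], [-0.3, 3.2], [-2.3, 3.9], [3.0, 3.7]]
9 1 [353.4   25.54   4.71  -5.45] [[-0.1, -2.9], [-0.2, -2.6], [0.8, -0.9], [-1.1, -0.3], [2.4, 1.4], [-2.6, 1.3], [0.1, 2.3], [0.6, 2.1]]
```

View pics/w4c.png

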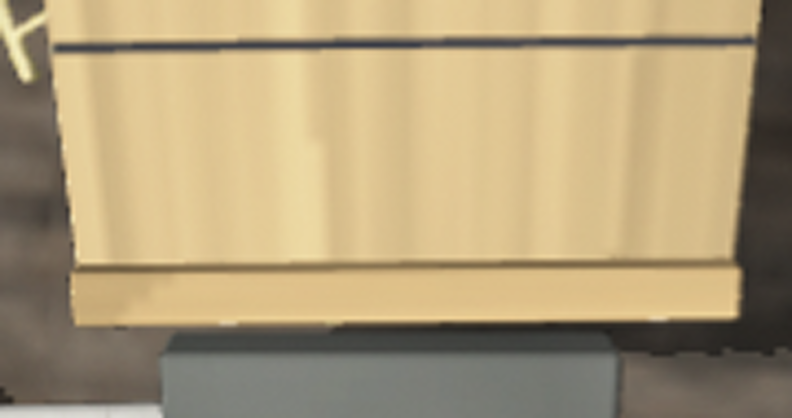

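```bash
python3 - <<'E'
from h import *
from scipy.optimize import least_squares
s,c=pickle.load(open("w4.pkl","rb"))
N=lambda q:(np.array(q,float)+.5)*.64-.5
px=N([(285,204),(534,201.5),(271,87),(547,84),(291,302),(529,300)])
K0=c["intrinsics"].copy()
def g(v,n=6):
    c["intrinsics"]=K0@np.diag([v[3],v[3],1])
    return (proj(c,[deck(u,h,y,list(v[:3])) for u,h,y in[(60,0,70),(60,0,-70),(120,0,70),(120,0,-70),(0,9,70),(0,9,-70)]])-px).ravel()[:2*n]/.64
for n in(4,6):
    o=least_squares(g,BOX+[1],kwargs=dict(n=n));print(o.x.round(3),g(o.x).reshape(-1,2).round(1).tolist())
# camera z (hand-eye) shift alternative
c["intrinsics"]=K0;t0=c["t"].copy()
def g2(v,n=6):
    c["t"]=t0+[0,0,v[3]]
    return (proj(c,[deck(u,h,y,list(v[:3])) for u,h,y in[(60,0,70),(60,0,-70),(120,0,70),(120,0,-70),(0,9,70),(0,9,-70)]])-px).ravel()[:2*n]/.64
for n in(4,6):
    o=least_squares(g2,BOX+[1],kwargs=dict(n=n));print(o.x.round(3),g2(o.x).reshape(-1,2).round(1).tolist())
E
```

```text
[352.345  25.287   4.785   0.984] [[-0.5, -0.7], [0.6, -0.8], [-0.1, 0.6], [-0.0, 0.8], [2.3, 3.9], [-1.8, 3.5]]
[353.102  25.422   4.744   0.982] [[-0.3, -1.9], [0.3, -1.8], [0.2, -0.6], [-0.4, -0.2], [2.4, 2.6], [-2.2, 2.3]]
[352.313  25.29    4.783   3.795] [[-0.7, -0.7], [0.8, -0.8], [-0.1, 0.6], [-0.1, 0.8], [2.1, 4.0], [-1.6, 3.6]]
[353.139  25.429   4.742   4.584] [[-0.4, -2.0], [0.3, -2.0], [0.4, -0.4], [-0.5, -0.0], [2.2, 2.5], [-2.0, 2.2]]
```

```bash
sed -i 's/^BOX=.*/BOX=[352.6,23.9,4.75]/' h.py; python3 - <<'E'
from h import *
s,c=pickle.load(open("w4.pkl","rb"));H=np.linalg.inv(c["hand_eye"])
print((proj(c,[[11,-25,8],[11,25,8],[11,-25,5],[0,0,2],[29.5,0,2]],H[:3,:3],H[:3,3])/.64).round(1).tolist())
plan(place(0,30),BOX[2],TI,3); plan(place(0,1.5),BOX[2],TI,3,(place(0,30),BOX[2],TI))
E
```

```text
[[333.7, 357.7], [483.1, 357.5], [332.4, 361.6], [408.5, 395.8], [408.8, 311.4]]
3 x d [0.682, 0.101, 2.792] w [0.0003, 0.0009, -0.0036] |step|mm 28.8 deg 0.2
3 x d [0.0, 0.0, 0.95] w [0.0, 0.0, 0.0] |step|mm 9.5 deg 0.0
```

```bash
python3 -m creep '[{"dx":0.68,"dy":0.1,"dz":2.8,"wx":0,"wy":0.001,"wz":-0.004},{"dx":0.68,"dy":0.1,"dz":2.8,"wx":0,"wy":0.001,"wz":-0.003},{"dx":0.68,"dy":0.1,"dz":2.8,"wx":0,"wy":0.001,"wz":-0.003},{"dx":0,"dy":0,"dz":0.9,"wx":0,"wy":0,"wz":0},{"dx":0,"dy":0,"dz":0.9,"wx":0,"wy":0,"wz":0},{"dx":0,"dy":0,"dz":0.5,"wx":0,"wy":0,"wz":0},{"dx":0,"dy":0,"dz":0,"wx":0,"wy":0,"wz":0}]'|head -1; python3 - <<'E'
from h import *
st();plan(place(0,0),BOX[2],TI,2)
E
```

```text
time_s: 7.02
t 7.025 p [372.8, 26.2, 94.7] psi 4.69 tilt 14.35 roll 0.00 F [-0.1, -0.1, -0.8] w 49.0 g 52.1 q [-0.19, 0.19, 2.3, 0.17, 0.42, 1.15]
2 x d [0.039, 0.031, 0.337] w [0.0002, 0.0002, -0.0005] |step|mm 3.4 deg 0.0
```

```bash
python3 -m creep '[{"dx":0.06,"dy":0.05,"dz":0.3,"wx":0,"wy":0,"wz":0},{"dx":0,"dy":0,"dz":0.15,"wx":0,"wy":0,"wz":0},{"dx":0,"dy":0,"dz":0.1,"wx":0,"wy":0,"wz":0},{"dx":0,"dy":0,"dz":0.1,"wx":0,"wy":0,"wz":0}]'|grep force; python3 - <<'E'
from h import *
st();plan(place(0,0),BOX[2],TI,1)
E
```

```text
force: [-5.6, -1.0, 14.3]
grasp_force: 54.0
t 7.525 p [375.1, 26.0, 88.5] psi 4.70 tilt 14.36 roll 0.00 F [-5.6, -1.0, 14.3] w 49.6 g 54.0 q [-0.19, 0.21, 2.3, 0.17, 0.4, 1.14]
1 x d [0.013, 0.021, 0.017] w [0.0003, 0.0003, -0.0008] |step|mm 0.3 deg 0.1
```

```bash
python3 -m creep '[{"dx":0,"dy":0,"dz":-0.05,"wx":0,"wy":0,"wz":0},{"dx":0,"dy":0,"dz":0,"wx":0,"wy":0,"wz":0},{"dx":0,"dy":0,"dz":0,"wx":0,"wy":0,"wz":0},{"dx":0,"dy":0,"dz":-2,"wx":0,"wy":0,"wz":0},{"dx":0,"dy":0,"dz":-5,"wx":0,"wy":0,"wz":0},{"dx":0,"dy":0,"dz":-5,"wx":0,"wy":0,"wz":0},{"dx":0,"dy":0,"dz":0,"wx":0,"wy":0,"wz":0},{"dx":0,"dy":0,"dz":0,"wx":0,"wy":0,"wz":0}]' 0.8|grep force; cat >> h.py <<'E'
def gseg(c,p,rad=140,thr=22,lo=70):
    "grey blob near native pixel p -> convex-hull quad (800-scale) of its outline"
    im=cv2.resize(c["image"],(800,600),interpolation=cv2.INTER_CUBIC).astype(int)
    m=((im.max(2)-im.min(2)<thr)&(im.mean(2)>lo)).astype(np.uint8)
    w=np.zeros_like(m);x,y=(np.array(p)/.64).astype(int);w[max(y-rad,0):y+rad,max(x-rad,0):x+rad]=1
    m=cv2.morphologyEx(m*w,cv2.MORPH_OPEN,np.ones((5,5),np.uint8));m=cv2.morphologyEx(m,cv2.MORPH_CLOSE,np.ones((9,9),np.uint8))
    n,l,stt,_=cv2.connectedComponentsWithStats(m)
    i=l[y,x] or 1+np.argmax(stt[1:,4]); cn=cv2.findContours((l==i).astype(np.uint8),0,2)[0]; cn=max(cn,key=cv2.contourArea)
    h=cv2.convexHull(cn); e=.02*cv2.arcLength(h,True)
    return cv2.approxPolyDP(h,e,True)[:,0].tolist(),int(stt[i,4]),round(cv2.contourArea(h))
def top4(n,B=None):
    B=B or BOX; P=place(n,0,4.5,B);R=Rt(B[2],TI); L=30 if n==0 else 60
    return [P+R@np.array([x*L,y*26,0]) for x,y in((1,-1),(1,1),(-1,1),(-1,-1))]
E
python3 - <<'E'
from h import *
st();s,c=wrist();pickle.dump((s,c),open("w5.pkl","wb"))
print("pred",(proj(c,top4(0))/.64).round().tolist())
p=proj(c,[place(0,0,4.5)])[0]; print(gseg(c,p))
x,y=p.astype(int);print(c["image"][y-10:y+11:10,x-60:x+61:10].tolist())
E
```

```text
force: [-0.4, -0.5, -0.4]
grasp_force: 0.0
t 8.525 p [345.0, 23.6, 204.7] psi 4.69 tilt 14.33 roll 0.00 F [-0.4, -0.5, -0.4] w 68.5 g 0.0 q [-0.22, -0.1, 2.18, 0.1, 0.82, 1.21]
pred [[360.0, 238.0], [454.0, 238.0], [450.0, 338.0], [363.0, 338.0]]
([[449, 242], [506, 393], [340, 428], [266, 412], [266, 352], [360, 240]], 21088, 32861)
[[[227, 201, 150], [230, 206, 153], [227, 202, 150], [132, 137, 129], [125, 129, 123], [118, 120, 114], [119, 122, 115], [122, 124, 118], [116, 119, 112], [150, 129, 93], [178, 154, 112], [205, 179, 131], [216, 191, 140]], [[225, 199, 148], [230, 208, 156], [227, 201, 149], [138, 133, 118], [110, 113, 107], [114, 116, 110], [117, 120, 113], [117, 120, 114], [116, 120, 113], [151, 131, 94], [219, 193, 143], [207, 182, 133], [216, 191, 140]], [[222, 196, 145], [230, 206, 154], [226, 200, 149], [174, 156, 122], [116, 119, 114], [117, 120, 114], [117, 120, 114], [111, 114, 108], [110, 114, 107], [150, 128, 93], [214, 188, 139], [211, 186, 135], [216, 191, 141]]]
```

```bash
cat >> h.py <<'E'
def runs(v,th=30):
    "sub-pixel crossings of chroma th along a profile"
    v=np.convolve(v,[.25,.5,.25],'same');s=np.nonzero((v[:-1]>th)!=(v[1:]>th))[0]
    return [(round(float(i+(th-v[i])/(v[i+1]-v[i])),1)) for i in s]
E
python3 - <<'E'
from h import *
s,c=pickle.load(open("w5.pkl","rb"));im=c["image"].astype(float);ch=im[...,0]-im[...,2]
for y in(120,140,160,170,180,190,200,210): print(y,[x for x in runs(ch[y]) if 150<x<370])
print("cols")
for x in(200,240,250,260,270,280,310): print(x,[y for y in runs(ch[:,x]) if y<260])
print("pred",proj(c,top4(0)).round(1).tolist())
print("deck edges pred",proj(c,[deck(u,h,y) for u,h,y in((60,0,70),(60,0,-70),(0,9,70),(0,9,-70),(30,0,70),(30,0,-70))]).round(1).tolist())
br=im.mean(2)
for x in(200,310): print("line", x,[(y,int(br[y,x])) for y in range(80,235) if br[y,x]<br[y-3:y+4,x].max()-35])
E
```

```text
120 [175.9, 338.9]
140 [167.8, 173.9, 175.5, 336.9]
160 [180.7, 229.3, 287.7, 334.6]
170 [182.2, 229.7, 287.5, 333.5]
180 [184.0, 230.0, 287.2, 332.2]
190 [184.1, 230.3, 287.0, 331.0]
200 [184.2, 230.5, 286.9, 331.8]
210 [184.6, 230.8, 286.1, 330.9]
cols
200 [80.7, 82.6, 150.9, 152.3, 212.0]
240 [80.3, 82.5, 150.4]
250 [80.4, 82.5, 150.4]
260 [80.3, 82.5, 150.4]
270 [80.4, 82.5, 150.5]
280 [80.4, 82.4, 150.4]
310 [80.4, 82.5, 150.6, 152.2, 211.3]
pred [[230.4, 152.3], [290.3, 152.2], [288.3, 216.2], [232.3, 216.3]]
deck edges pred [[182.5, 149.9], [338.0, 149.7], [187.4, 212.6], [333.0, 212.4], [186.0, 180.3], [334.3, 180.1]]
line 200 [(80, 154), (81, 91), (82, 66), (83, 143), (151, 100), (152, 66), (198, 109), (199, 94), (211, 118), (212, 110), (213, 112), (222, 94), (223, 94), (224, 96), (225, 133), (230, 50), (231, 98), (232, 99)]
line 310 [(80, 134), (81, 77), (82, 71), (150, 144), (151, 86), (152, 93), (198, 111), (199, 110), (211, 71), (212, 45), (213, 45), (217, 53), (218, 58), (219, 59)]
```

```bash
python3 - <<'E'
from h import *
s,c=pickle.load(open("w5.pkl","rb"));im=c["image"].astype(int);br=im.mean(2).astype(int)
for x in(245,272):
  print(x,br[146:160,x-3:x+4].mean(1).astype(int).tolist(), br[204:228,x-3:x+4].mean(1).astype(int).tolist())
cv2.imwrite("pics/w5.png",cv2.resize(im[130:235,165:350,::-1].astype(np.uint8),None,fx=4.3,fy=4.3,interpolation=cv2.INTER_CUBIC))
E
```

```text
245 [188, 188, 188, 188, 135, 79, 68, 70, 102, 125, 130, 130, 129, 128] [118, 118, 119, 118, 118, 118, 119, 119, 119, 120, 120, 121, 122, 96, 105, 104, 102, 100, 94, 91, 113, 148, 167, 175]
272 [193, 193, 193, 193, 139, 80, 68, 65, 95, 116, 120, 120, 120, 120] [114, 115, 117, 118, 120, 121, 123, 123, 123, 123, 124, 124, 124, 88, 90, 92, 91, 88, 87, 84, 82, 80, 77, 75]
```

View pics/w5.png

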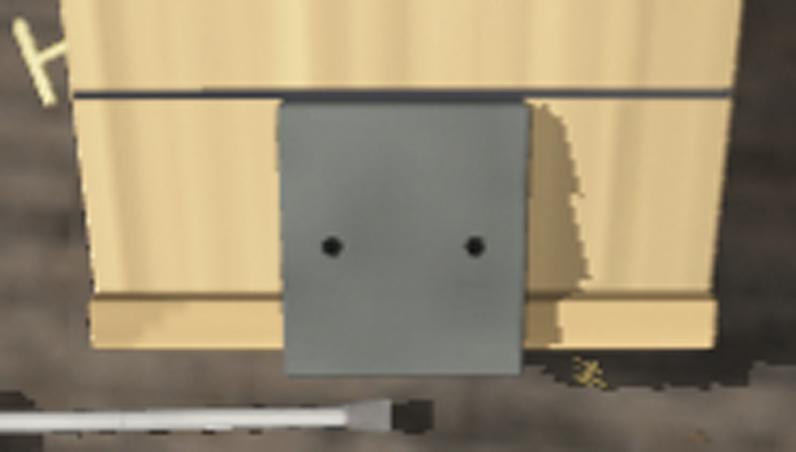

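W5: the starter sits square. Its edges are at crop columns 282-525, the deck is at 92-716, its top end is at the lower line (row 97) and its lower edge is at row 375. It is centred to 0.6 mm. Next, an automatic rectangle fit for picking up the long slates, checked against my earlier readings.

```bash
sed -i 's/^BOX=.*/BOX=[352.8,24.4,4.75]/' h.py; cat >> h.py <<'E'
from scipy.ndimage import map_coordinates
def fit(c,x,y,psi,L=120,W=52,z=9,rng=8):
    "rectangle fit of a slate on the bench: brighter/greyer inside than just outside"
    c=dict(c);c["intrinsics"]=c["intrinsics"]@np.diag([.984,.984,1])
    f=c["image"].astype(float); g=cv2.GaussianBlur(np.dstack([f.mean(2),2*(f[...,2]-f[...,0])]).sum(2),(0,0),.8)
    ls=np.linspace(-.42,.42,25)
    def off(d):
        return np.r_[[(t*L,s*(W/2+d)) for s in(1,-1) for t in ls],[(s*(L/2+d),t*W) for s in(1,-1) for t in ls]]
    A,Bq=off(-1.8),off(1.8)
    def sc(v):
        a=np.radians(v[2]);R=np.array([[np.cos(a),-np.sin(a)],[np.sin(a),np.cos(a)]])
        def smp(o):
            p=proj(c,np.c_[o@R.T+v[:2],np.full(len(o),z)]);return map_coordinates(g,[p[:,1],p[:,0]],order=1,mode='nearest')
        return -np.clip(smp(A)-smp(Bq),-30,60).mean()
    from scipy.optimize import differential_evolution as de
    o=de(sc,[(x-rng,x+rng),(y-rng,y+rng),(psi-5,psi+5)],seed=1,popsize=20,tol=1e-6);return o.x.round(2).tolist(),round(o.fun,1)
E
python3 - <<'E'
from h import *
s,c=pickle.load(open("w4.pkl","rb"));print(fit(c,403,274,-12.6))
s,c=pickle.load(open("w1.pkl","rb"));print(fit(c,433,-247,24.6,60))
s,c=pickle.load(open("w5.pkl","rb"));print(fit(c,403,274,-12.6))
st();plan([380,270,150],-12.5,0,7)
E
```

```text
([404.86, 279.13, -12.7], np.float64(-59.9))
([432.64, -246.53, 26.2], np.float64(-58.0))
([403.73, 279.85, -13.23], np.float64(-60.0))
t 8.575 p [344.8, 23.7, 204.2] psi 4.68 tilt 14.24 roll -0.03 F [-0.6, 0.5, -0.8] w 68.5 g 0.0 q [-0.22, -0.1, 2.18, 0.1, 0.82, 1.21]
7 x d [0.224, -3.542, 0.839] w [-0.0054, -0.0352, 0.0426] |step|mm 36.5 deg 3.2
```

```bash
sed -i 's/-30,60)/-30,200)/' h.py; python3 -m creep '[{"dx":0.2,"dy":-3.54,"dz":0.84,"wx":-0.005,"wy":-0.035,"wz":0.043},{"dx":0.2,"dy":-3.54,"dz":0.84,"wx":-0.005,"wy":-0.035,"wz":0.043},{"dx":0.2,"dy":-3.54,"dz":0.84,"wx":-0.005,"wy":-0.035,"wz":0.043},{"dx":0.2,"dy":-3.54,"dz":0.84,"wx":-0.005,"wy":-0.035,"wz":0.043},{"dx":0.2,"dy":-3.54,"dz":0.84,"wx":-0.005,"wy":-0.035,"wz":0.043},{"dx":0.2,"dy":-3.54,"dz":0.84,"wx":-0.005,"wy":-0.035,"wz":0.043},{"dx":0.2,"dy":-3.54,"dz":0.84,"wx":-0.005,"wy":-0.035,"wz":0.043},{"dx":0,"dy":0,"dz":0,"wx":0,"wy":0,"wz":0},{"dx":0,"dy":0,"dz":0,"wx":0,"wy":0,"wz":0}]' 1|head -1; python3 - <<'E'
from h import *
st();s,c=wrist();pickle.dump((s,c),open("w6.pkl","wb"))
o=fit(c,403,275,-12.6);print(o,fit(pickle.load(open("w1.pkl","rb"))[1],433,-247,24.6,60))
x,y,p=o[0];a=np.radians(p);R=np.array([[np.cos(a),-np.sin(a)],[np.sin(a),np.cos(a)]])
print((proj(c,[[*(R@[i*60,j*26]+[x,y]),9] for i,j in((1,1),(1,-1),(-1,-1),(-1,1))])/.64).round().tolist())
print(gseg(c,proj(c,[[x,y,9]])[0],220,22,115))
plan([x,y,13],p,0,5)
E
```

```text
time_s: 9.7
t 9.7 p [378.3, 269.2, 149.5] psi -12.57 tilt 0.02 roll -0.05 F [-0.3, -0.1, -0.3] w 85.5 g 0.0 q [0.45, 0.33, 1.82, 0.0, 0.99, 2.24]
([403.83, 276.67, -13.17], np.float64(-95.7)) ([433.41, -246.49, 25.13], np.float64(-76.2))
[[338.0, 139.0], [431.0, 140.0], [426.0, 338.0], [344.0, 337.0]]
([[429, 143], [425, 337], [347, 336], [341, 142]], 16707, 16701)
5 x d [0.458, -0.26, 2.741] w [-0.0003, -0.0002, 0.0019] |step|mm 27.9 deg 0.1
```

```bash
python3 -m creep '[{"dx":0.46,"dy":-0.15,"dz":3.3,"wx":0,"wy":0,"wz":0.01},{"dx":0.46,"dy":-0.15,"dz":3.3,"wx":0,"wy":0,"wz":0},{"dx":0.46,"dy":-0.15,"dz":3.3,"wx":0,"wy":0,"wz":0},{"dx":0.46,"dy":-0.15,"dz":2.0,"wx":0,"wy":0,"wz":0},{"dx":0.46,"dy":-0.15,"dz":0,"wx":0,"wy":0,"wz":0},{"dx":0,"dy":0,"dz":0,"wx":0,"wy":0,"wz":0}]' 0.78 50|head -1; python3 - <<'E'
from h import *
st();plan([403.8,275.3,11],-13.17,0,2)
E
```

```text
time_s: 10.5
t 10.5 p [404.5, 272.0, 33.0] psi -13.24 tilt 0.24 roll -0.24 F [-0.4, -0.3, 0.9] w 66.4 g 0.0 q [0.43, 0.55, 1.87, 0.0, 0.71, 2.24]
2 x d [-0.076, -0.146, 1.101] w [-0.0021, -0.0021, -0.0006] |step|mm 11.1 deg 0.2
```

```bash
python3 -m creep '[{"dx":-0.08,"dy":-0.3,"dz":0.3,"wx":0,"wy":0,"wz":0},{"dx":-0.07,"dy":0,"dz":0.95,"wx":0,"wy":0,"wz":0},{"dx":0,"dy":0,"dz":0.95,"wx":0,"wy":0,"wz":0},{"dx":0,"dy":0,"dz":0,"wx":0,"wy":0,"wz":0}]'|head -4;  python3 -m creep '[{"dx":0,"dy":0,"dz":0,"wx":0,"wy":0,"wz":0},{"dx":0,"dy":0,"dz":0,"wx":0,"wy":0,"wz":0},{"dx":0,"dy":0,"dz":0,"wx":0,"wy":0,"wz":0},{"dx":0,"dy":0,"dz":0,"wx":0,"wy":0,"wz":0}]' 0.3 60 |head -1; python3 - <<'E'
from h import *
st();p=r.sense()["position"]
plan(place(1,30),BOX[2],TI,6,([p[0],p[1],200],-13.2,0))
E
```

```text
time_s: 11.0
position: [402.3, 275.3, 9.1]
eef_rot: [[0.974, -0.228, 0.002], [-0.228, -0.974, 0.002], [0.001, -0.002, -1.0]]
force: [-0.3, -0.2, 0.4]
time_s: 11.5
t 11.5 p [403.0, 275.5, 10.5] psi -13.19 tilt 0.17 roll -0.19 F [-0.5, -1.0, 5.8] w 49.5 g 61.4 q [0.44, 0.59, 1.88, 0.0, 0.66, 2.24]
6 x d [0.142, 4.154, 1.111] w [0.0065, 0.0415, -0.0519] |step|mm 43.0 deg 3.8
```

```bash
python3 -m creep '[{"dx":0,"dy":0,"dz":-1,"wx":0,"wy":0,"wz":0},{"dx":0,"dy":0,"dz":-6,"wx":0,"wy":0,"wz":0},{"dx":0,"dy":0,"dz":-6,"wx":0,"wy":0,"wz":0},{"dx":0,"dy":0,"dz":-6,"wx":0,"wy":0,"wz":0},{"dx":0.14,"dy":4.15,"dz":1.0,"wx":0.006,"wy":0.041,"wz":-0.052},{"dx":0.14,"dy":4.15,"dz":1.0,"wx":0.006,"wy":0.041,"wz":-0.052},{"dx":0.14,"dy":4.15,"dz":1.0,"wx":0.006,"wy":0.041,"wz":-0.052},{"dx":0.14,"dy":4.15,"dz":1.0,"wx":0.006,"wy":0.041,"wz":-0.052},{"dx":0.14,"dy":4.15,"dz":1.0,"wx":0.006,"wy":0.041,"wz":-0.052},{"dx":0.14,"dy":4.15,"dz":1.0,"wx":0.006,"wy":0.041,"wz":-0.052},{"dx":0,"dy":0,"dz":0,"wx":0,"wy":0,"wz":0},{"dx":0,"dy":0,"dz":0,"wx":0,"wy":0,"wz":0}]'|head -1; cat >> h.py <<'E'
def held(c,off):
    "held slate: quad in tool frame on its top face (tool z=off-4.5)"
    H=c["hand_eye"];M=np.linalg.inv(H);p=proj(c,[[30,0,off-4.5]],M[:3,:3],M[:3,3])[0]
    return (p/.64).round().tolist(),gseg(c,p,230,22,60)
E
python3 - <<'E'
from h import *
st();plan(place(1,2,6),BOX[2],TI,4)
s,c=wrist();pickle.dump((s,c),open("w7.pkl","wb"));print(held(c,6))
im=c["image"].astype(float);ch=im[...,0]-im[...,2];br=im.mean(2)
for y in(60,90,120,150,180,200): print(y,[x for x in runs(ch[y]) if 130<x<390])
for x in(190,250,270,330): print("col",x,br[60:200:1,x].astype(int).tolist())
print(proj(c,[deck(u,0,y) for u in(60,120,180) for y in(70,-70)]).round().tolist())
E
```

```text
time_s: 13.0
t 13.0 p [392.5, 27.8, 139.9] psi 4.66 tilt 14.42 roll 0.01 F [1.1, 0.6, -1.0] w 49.3 g 62.9 q [-0.17, 0.12, 2.19, 0.11, 0.59, 1.23]
4 x d [-0.016, 0.001, 0.882] w [0.0002, -0.0002, -0.0004] |step|mm 8.8 deg 0.0
([409.0, 310.0], ([[469, 198], [524, 426], [474, 523], [335, 524], [283, 426], [317, 213]], 54398, 66008))
60 [383.3]
90 [137.3, 379.5]
120 [142.1, 373.7]
150 [146.8, 202.7, 313.3, 369.0]
180 [148.1, 204.5, 312.2, 363.8]
200 [155.1, 205.5, 311.3, 360.3]
col 190 [184, 183, 183, 184, 184, 183, 184, 184, 183, 183, 183, 183, 184, 183, 184, 183, 183, 183, 184, 183, 183, 183, 183, 183, 183, 183, 183, 184, 183, 183, 184, 183, 183, 183, 183, 183, 183, 183, 183, 183, 183, 183, 183, 182, 182, 182, 183, 183, 183, 183, 183, 183, 183, 183, 183, 183, 182, 183, 182, 183, 183, 183, 182, 183, 183, 182, 156, 94, 62, 62, 143, 183, 183, 183, 183, 183, 183, 183, 183, 182, 182, 183, 182, 182, 183, 183, 182, 183, 183, 183, 183, 182, 183, 183, 182, 183, 183, 183, 183, 183, 183, 183, 184, 184, 184, 184, 185, 185, 184, 184, 184, 184, 184, 184, 184, 184, 185, 185, 185, 185, 185, 185, 185, 
[... 1595 characters left out ...]
76, 176, 176, 177, 177, 177, 177, 177, 177, 177, 176, 177, 177, 177, 177, 177, 178, 178, 178, 178, 177, 178, 179, 179, 179, 179, 178, 178, 179, 179, 179, 179, 180, 179, 180, 179, 180, 180, 181, 181, 181, 181, 181, 181, 181, 182, 182, 182, 150, 81, 67, 82, 149, 182, 181, 182, 182, 181, 181, 180, 180, 181, 181, 180, 180, 180, 180, 179, 179, 179, 179, 179, 179, 179, 179, 178, 178, 178, 178, 131, 111, 110, 110, 111, 110, 111, 110, 110, 109, 110, 109, 110, 109, 109, 109, 109, 109, 108, 109, 109, 108, 108, 108, 107, 107, 107, 107, 107, 106, 105, 106, 105, 104, 105, 104, 105, 105, 103, 104, 104, 104, 103]
[[159.0, 212.0], [362.0, 211.0], [145.0, 126.0], [376.0, 125.0], [128.0, 15.0], [393.0, 14.0]]
```

```bash
python3 -m creep '[{"dx":-0.03,"dy":0,"dz":1.1,"wx":0,"wy":0,"wz":0},{"dx":-0.03,"dy":0,"dz":1.1,"wx":0,"wy":0,"wz":0},{"dx":-0.03,"dy":0,"dz":1.0,"wx":0,"wy":0,"wz":0},{"dx":-0.02,"dy":0,"dz":0.3,"wx":0,"wy":0,"wz":0},{"dx":0,"dy":0,"dz":0.15,"wx":0,"wy":0,"wz":0},{"dx":0,"dy":0,"dz":0.1,"wx":0,"wy":0,"wz":0}]'|head -1; python3 - <<'E'
from h import *
st();plan(place(1,0,6),BOX[2],TI,1)
E
```

```text
time_s: 13.8
t 13.8 p [400.0, 28.5, 103.5] psi 4.78 tilt 14.37 roll 0.01 F [-14.6, -0.8, 30.5] w 49.3 g 67.1 q [-0.17, 0.21, 2.23, 0.14, 0.47, 1.2]
1 x d [0.114, 0.023, 0.016] w [0.0001, 0.0, 0.0005] |step|mm 1.2 deg 0.0
```

```bash
python3 -m creep '[{"dx":0,"dy":0,"dz":-0.1,"wx":0,"wy":0,"wz":0},{"dx":0,"dy":0,"dz":0,"wx":0,"wy":0,"wz":0},{"dx":0,"dy":0,"dz":0,"wx":0,"wy":0,"wz":0},{"dx":0,"dy":0,"dz":-2,"wx":0,"wy":0,"wz":0},{"dx":0,"dy":0,"dz":-6,"wx":0,"wy":0,"wz":0},{"dx":0,"dy":0,"dz":-5,"wx":0,"wy":0,"wz":0},{"dx":0,"dy":0,"dz":0,"wx":0,"wy":0,"wz":0},{"dx":0,"dy":0,"dz":0,"wx":0,"wy":0,"wz":0}]' 0.8|head -1; cat >> h.py <<'E'
def check(n,name):
    s,c=wrist();pickle.dump((s,c),open(name,"wb")); K=dict(c);K["intrinsics"]=c["intrinsics"]@np.diag([.984,.984,1])
    im=c["image"].astype(float);ch=im[...,0]-im[...,2];br=im.mean(2)
    q=proj(K,top4(n));print("pred top quad",q.round(1).tolist())
    a,b=int(q[0,1])+8,int(q[2,1])-5
    for y in np.linspace(a,b,5).astype(int):
        v=runs(ch[y]);m=q[:,0].mean();l=[x for x in v if x<m][-2:];h=[x for x in v if x>m][:2];print("row",y,l,h, "slate mid",round((l[-1]+h[0])/2,1) if l and h else None,"deck mid",round((l[0]+h[-1])/2,1) if len(l)==2 and len(h)==2 else None)
    for x in(int(q[0,0]+14),int(q[1,0]-14)): print("col",x,"upper",int(q[0,1])-8,br[int(q[0,1])-8:int(q[0,1])+7,x-2:x+3].mean(1).astype(int).tolist(),"lower",int(q[2,1])-7,br[int(q[2,1])-7:int(q[2,1])+8,x-2:x+3].mean(1).astype(int).tolist())
    for u in(0,60,120,180):
        p=proj(K,[deck(u,9 if u==0 else 0,y) for y in(45,-45)])
        for x,y in p:
            if 12<y<370: v=br[int(y)-8:int(y)+9,int(x)];print("u",u,"pred row",round(y,1),"darkest",int(y)-8+int(v.argmin()),v.astype(int).tolist() if u==0 else "")
E
python3 - <<'E'
from h import *
st();check(1,"w8.pkl")
plan([575,252,180],4.2,0,8)
E
```

```text
time_s: 14.8
t 14.8 p [367.8, 25.8, 229.2] psi 4.75 tilt 14.38 roll 0.03 F [-0.7, -0.3, -0.3] w 68.1 g 0.0 q [-0.2, -0.08, 2.09, 0.09, 0.9, 1.24]
pred top quad [[230.7, 116.8], [289.5, 116.8], [285.7, 239.4], [234.1, 239.4]]
row 124 [181.4, 229.0] [287.4, 334.7] slate mid 258.2 deck mid 258.1
row 151 [184.1, 229.7] [286.7, 331.9] slate mid 258.2 deck mid 258.0
row 179 [187.5, 230.6] [286.0, 328.9] slate mid 258.3 deck mid 258.2
row 206 [190.1, 231.5] [285.2, 325.8] slate mid 258.4 deck mid 257.9
row 234 [153.8, 156.6] [298.6, 299.4] slate mid 227.6 deck mid 226.6
col 244 upper 108 [185, 185, 185, 185, 185, 185, 157, 98, 70, 116, 137, 136, 136, 136, 136] lower 232 [144, 143, 141, 141, 141, 141, 140, 138, 133, 191, 203, 170, 70, 81, 84]
col 275 upper 108 [193, 193, 193, 193, 192, 192, 163, 101, 74, 113, 134, 135, 134, 134, 133] lower 232 [147, 147, 147, 147, 146, 146, 146, 147, 115, 72, 70, 69, 67, 67, 71]
u 0 pred row 230.5 darkest 237 [183, 185, 184, 183, 183, 184, 187, 191, 104, 99, 96, 95, 91, 88, 85, 82, 86]
u 0 pred row 230.4 darkest 231 [183, 182, 184, 183, 185, 187, 190, 193, 61, 52, 97, 59, 101, 59, 59, 59, 61]
u 60 pred row 175.2 darkest 177 
u 60 pred row 175.2 darkest 177 
u 120 pred row 114.8 darkest 116 
u 120 pred row 114.8 darkest 116 
u 180 pred row 42.9 darkest 48 
u 180 pred row 42.9 darkest 50 
8 x d [2.701, -2.615, 0.998] w [-0.0002, -0.0312, 0.0012] |step|mm 38.9 deg 1.8
```

```bash
python3 -m creep '[{"dx":2.7,"dy":-2.6,"dz":1.2,"wx":0,"wy":-0.031,"wz":0.001},{"dx":2.7,"dy":-2.6,"dz":1.2,"wx":0,"wy":-0.031,"wz":0.001},{"dx":2.7,"dy":-2.6,"dz":1.2,"wx":0,"wy":-0.031,"wz":0.001},{"dx":2.7,"dy":-2.6,"dz":1.2,"wx":0,"wy":-0.031,"wz":0.001},{"dx":2.7,"dy":-2.6,"dz":1.2,"wx":0,"wy":-0.031,"wz":0.001},{"dx":2.7,"dy":-2.6,"dz":1.2,"wx":0,"wy":-0.031,"wz":0.001},{"dx":2.7,"dy":-2.6,"dz":1.2,"wx":0,"wy":-0.031,"wz":0.001},{"dx":2.7,"dy":-2.6,"dz":1.2,"wx":0,"wy":-0.031,"wz":0.001},{"dx":0,"dy":0,"dz":0,"wx":0,"wy":0,"wz":0},{"dx":0,"dy":0,"dz":0,"wx":0,"wy":0,"wz":0}]' 1|head -1; cat >> h.py <<'E'
def look(x,y,psi,name):
    s,c=wrist();pickle.dump((s,c),open(name,"wb"));o=fit(c,x,y,psi);print(o)
    x,y,p=o[0];a=np.radians(p);R=np.array([[np.cos(a),-np.sin(a)],[np.sin(a),np.cos(a)]])
    K=dict(c);K["intrinsics"]=c["intrinsics"]@np.diag([.984,.984,1])
    print("fit quad",(proj(K,[[*(R@[i*60,j*26]+[x,y]),9] for i,j in((1,1),(1,-1),(-1,-1),(-1,1))])/.64).round().tolist())
    print("seg quad",gseg(c,proj(K,[[x,y,9]])[0],220,22,115))
    t=Rt(p)[:,1]*1.3; g=np.array([x,y])+t[:2]; print("grip xy",g.round(1))
    plan([*g,30],p,0,5); return g,p
E
python3 - <<'E'
from h import *
st();look(595,252,4.2,"w9.pkl")
E
```

```text
time_s: 16.1
t 16.1 p [576.8, 250.6, 163.8] psi 4.31 tilt 0.00 roll 0.03 F [0.3, -0.7, 0.8] w 85.8 g 0.0 q [0.29, 0.59, 1.32, -0.0, 1.22, 1.78]
([596.72, 253.03, 4.99], np.float64(-105.7))
fit quad [[360.0, 149.0], [446.0, 148.0], [444.0, 333.0], [367.0, 334.0]]
seg quad ([[444, 148], [444, 333], [369, 334], [362, 151]], 15261, 15614)
grip xy [596.8 251.7]
5 x d [0.396, 0.006, 2.695] w [0.0, -0.0003, -0.0025] |step|mm 27.2 deg 0.1
```

```bash
python3 -m creep '[{"dx":0.4,"dy":0,"dz":3.0,"wx":0,"wy":0,"wz":-0.006},{"dx":0.4,"dy":0,"dz":3.0,"wx":0,"wy":0,"wz":-0.006},{"dx":0.4,"dy":0,"dz":3.0,"wx":0,"wy":0,"wz":0},{"dx":0.4,"dy":0,"dz":3.0,"wx":0,"wy":0,"wz":0},{"dx":0.4,"dy":0,"dz":1.45,"wx":0,"wy":0,"wz":0},{"dx":0,"dy":0,"dz":0,"wx":0,"wy":0,"wz":0}]' 0.78 50|head -1; python3 - <<'E'
from h import *
st();plan([596.8,251.7,11],4.99,0,2)
E
```

```text
time_s: 16.9
t 16.9 p [597.9, 252.3, 31.0] psi 4.96 tilt 0.14 roll -0.01 F [0.3, 0.4, 0.5] w 66.5 g 0.0 q [0.28, 0.77, 1.38, -0.0, 0.98, 1.77]
2 x d [-0.057, 0.026, 1.001] w [-0.0001, -0.0012, -0.0003] |step|mm 10.0 deg 0.1
```

```bash
python3 -m creep '[{"dx":-0.06,"dy":0.03,"dz":1.0,"wx":0,"wy":-0.002,"wz":0},{"dx":-0.05,"dy":0.03,"dz":0.95,"wx":0,"wy":0,"wz":0},{"dx":0,"dy":0,"dz":0,"wx":0,"wy":0,"wz":0}]'|grep -A3 posi;  python3 -m creep '[{"dx":0,"dy":0,"dz":0,"wx":0,"wy":0,"wz":0},{"dx":0,"dy":0,"dz":0,"wx":0,"wy":0,"wz":0},{"dx":0,"dy":0,"dz":0,"wx":0,"wy":0,"wz":0},{"dx":0,"dy":0,"dz":0,"wx":0,"wy":0,"wz":0}]' 0.3 60 |head -1; python3 - <<'E'
from h import *
st();p=r.sense()["position"]
print(place(2,35,6));plan(place(2,35,6),BOX[2],TI,6,([p[0],p[1],230],5,0))
E
```

```text
position: [596.5, 252.0, 11.0]
eef_rot: [[0.996, 0.087, -0.0], [0.087, -0.996, 0.0], [-0.0, -0.0, -1.0]]
force: [-0.3, 0.6, 0.2]
gripper_width: 66.5
time_s: 17.77
t 17.775 p [597.4, 252.3, 12.7] psi 4.99 tilt 0.14 roll -0.04 F [-3.3, -0.7, 5.4] w 48.1 g 61.0 q [0.28, 0.8, 1.4, 0.0, 0.95, 1.77]
[447.5033784   32.26924391 160.98576862]
6 x d [-2.915, 3.44, 0.854] w [-0.0001, 0.0418, 0.0007] |step|mm 45.9 deg 2.4
```

```bash
python3 -m creep '[{"dx":0,"dy":0,"dz":-1,"wx":0,"wy":0,"wz":0},{"dx":0,"dy":0,"dz":-6,"wx":0,"wy":0,"wz":0},{"dx":0,"dy":0,"dz":-6,"wx":0,"wy":0,"wz":0},{"dx":0,"dy":0,"dz":-6,"wx":0,"wy":0,"wz":0},{"dx":0,"dy":0,"dz":-3,"wx":0,"wy":0,"wz":0},{"dx":-2.92,"dy":3.44,"dz":0.8,"wx":0,"wy":0.042,"wz":0.001},{"dx":-2.92,"dy":3.44,"dz":0.8,"wx":0,"wy":0.042,"wz":0.001},{"dx":-2.92,"dy":3.44,"dz":0.8,"wx":0,"wy":0.042,"wz":0.001},{"dx":-2.92,"dy":3.44,"dz":0.8,"wx":0,"wy":0.042,"wz":0.001},{"dx":-2.92,"dy":3.44,"dz":0.8,"wx":0,"wy":0.042,"wz":0.001},{"dx":-2.92,"dy":3.44,"dz":0.8,"wx":0,"wy":0.042,"wz":0.001},{"dx":0,"dy":0,"dz":0,"wx":0,"wy":0,"wz":0},{"dx":0,"dy":0,"dz":0,"wx":0,"wy":0,"wz":0}]'|head -1
python3 - <<'E'
from h import *
st();plan(place(2,3,6.5),BOX[2],TI,4)
s,c=wrist();im=c["image"].astype(float);ch=im[...,0]-im[...,2];br=im.mean(2)
for y in(60,90,120,150,180,200): print(y,[x for x in runs(ch[y]) if 130<x<390])
print("end",br[100:170,265].astype(int).tolist());print("line",br[100:170,190].astype(int).tolist())
E
```

```text
time_s: 19.4
t 19.4 p [447.1, 32.0, 166.3] psi 4.59 tilt 14.62 roll -0.05 F [0.8, 0.6, -0.1] w 47.9 g 62.2 q [-0.14, 0.16, 2.03, 0.09, 0.7, 1.29]
4 x d [-0.024, -0.006, 0.92] w [-0.0, -0.0011, -0.0007] |step|mm 9.2 deg 0.1
60 [380.6, 383.4]
90 []
120 [371.7]
150 [137.4, 146.8, 148.4, 203.7, 312.5, 368.0]
180 [153.2, 205.3, 311.6, 361.4]
200 [156.5, 206.5, 310.6, 358.3]
end [185, 185, 185, 185, 185, 185, 185, 186, 185, 186, 186, 186, 186, 185, 185, 186, 186, 186, 185, 185, 186, 186, 186, 185, 186, 186, 186, 187, 186, 186, 186, 185, 186, 186, 186, 185, 123, 78, 91, 117, 126, 128, 127, 128, 127, 128, 126, 126, 125, 124, 124, 125, 124, 125, 125, 126, 125, 126, 126, 127, 126, 127, 127, 128, 128, 128, 129, 128, 128, 129]
line [180, 179, 180, 179, 179, 179, 179, 179, 179, 179, 179, 179, 179, 179, 179, 178, 178, 178, 178, 178, 178, 178, 178, 178, 178, 177, 177, 178, 177, 177, 177, 178, 177, 177, 176, 177, 176, 176, 177, 176, 176, 176, 176, 176, 176, 176, 177, 177, 176, 176, 177, 176, 177, 177, 177, 176, 177, 177, 177, 176, 177, 177, 177, 176, 177, 177, 176, 178, 177, 178]
```

```bash
python3 -m creep '[{"dx":0.02,"dy":-0.07,"dz":1.2,"wx":0,"wy":-0.004,"wz":-0.002},{"dx":0,"dy":0,"dz":1.2,"wx":0,"wy":0,"wz":0},{"dx":0,"dy":0,"dz":1.2,"wx":0,"wy":0,"wz":0},{"dx":0,"dy":0,"dz":0.1,"wx":0,"wy":0,"wz":0}]'|head -1; python3 - <<'E'
from h import *
st();plan(place(2,0,6.5),BOX[2],TI,1)
E
```

```text
time_s: 19.95
t 19.95 p [455.5, 34.1, 129.3] psi 4.79 tilt 14.24 roll -0.06 F [-8.7, 0.1, 17.9] w 47.6 g 68.1 q [-0.13, 0.25, 2.06, 0.09, 0.6, 1.29]
1 x d [0.004, 0.115, 0.181] w [-0.0012, 0.0022, 0.0006] |step|mm 2.1 deg 0.1
```

```bash
python3 -m creep '[{"dx":0,"dy":0,"dz":0,"wx":0,"wy":0,"wz":0},{"dx":0,"dy":0,"dz":0,"wx":0,"wy":0,"wz":0},{"dx":0,"dy":0,"dz":0,"wx":0,"wy":0,"wz":0},{"dx":0,"dy":0,"dz":-2,"wx":0,"wy":0,"wz":0},{"dx":0,"dy":0,"dz":-6,"wx":0,"wy":0,"wz":0},{"dx":0,"dy":0,"dz":-5,"wx":0,"wy":0,"wz":0},{"dx":0,"dy":0,"dz":0,"wx":0,"wy":0,"wz":0},{"dx":0,"dy":0,"dz":0,"wx":0,"wy":0,"wz":0}]' 0.8|head -1
python3 - <<'E'
from h import *
st();check(2,"w10.pkl")
plan([575,-298,160],-6.6,0,9)
E
```

```text
time_s: 20.95
t 20.95 p [423.2, 31.0, 255.0] psi 4.74 tilt 14.25 roll -0.05 F [-0.6, 0.5, -0.8] w 68.3 g 0.0 q [-0.15, 0.0, 1.93, 0.07, 0.97, 1.3]
pred top quad [[231.7, 117.5], [290.1, 117.5], [286.3, 238.9], [235.0, 239.0]]
row 125 [133.7, 229.3] [287.2, 336.2] slate mid 258.2 deck mid 234.9
row 152 [185.8, 229.9] [286.5, 332.1] slate mid 258.2 deck mid 259.0
row 179 [189.0, 230.6] [285.8, 329.0] slate mid 258.2 deck mid 259.0
row 206 [191.3, 231.6] [285.1, 326.1] slate mid 258.4 deck mid 258.7
row 233 [194.8, 232.5] [284.2, 322.8] slate mid 258.4 deck mid 258.8
col 245 upper 109 [176, 177, 177, 177, 176, 176, 177, 176, 161, 121, 118, 128, 129, 129, 129] lower 231 [137, 137, 136, 136, 135, 134, 134, 133, 133, 134, 139, 138, 137, 137, 137]
col 276 upper 109 [188, 188, 187, 187, 188, 188, 188, 187, 170, 126, 118, 127, 128, 127, 126] lower 231 [141, 140, 140, 140, 139, 139, 138, 140, 140, 142, 124, 134, 133, 133, 133]
u 0 pred row 272.9 darkest 274 [123, 170, 176, 175, 176, 174, 174, 176, 174, 139, 84, 102, 146, 185, 196, 159, 106]
u 0 pred row 272.8 darkest 280 [124, 171, 174, 174, 174, 175, 176, 179, 166, 122, 92, 90, 86, 81, 78, 75, 71]
u 60 pred row 225.5 darkest 228 
u 60 pred row 225.4 darkest 227 
u 120 pred row 175.3 darkest 177 
u 120 pred row 175.3 darkest 177 
u 180 pred row 115.5 darkest 116 
u 180 pred row 115.4 darkest 120 
9 x d [1.557, 3.662, 1.259] w [-0.0028, -0.0274, 0.0219] |step|mm 41.7 deg 2.0
```

```bash
python3 -m creep '[{"dx":1.56,"dy":3.66,"dz":1.26,"wx":-0.003,"wy":-0.027,"wz":0.022},{"dx":1.56,"dy":3.66,"dz":1.26,"wx":-0.003,"wy":-0.027,"wz":0.022},{"dx":1.56,"dy":3.66,"dz":1.26,"wx":-0.003,"wy":-0.027,"wz":0.022},{"dx":1.56,"dy":3.66,"dz":1.26,"wx":-0.003,"wy":-0.027,"wz":0.022},{"dx":1.56,"dy":3.66,"dz":1.26,"wx":-0.003,"wy":-0.027,"wz":0.022},{"dx":1.56,"dy":3.66,"dz":1.26,"wx":-0.003,"wy":-0.027,"wz":0.022},{"dx":1.56,"dy":3.66,"dz":1.26,"wx":-0.003,"wy":-0.027,"wz":0.022},{"dx":1.56,"dy":3.66,"dz":1.26,"wx":-0.003,"wy":-0.027,"wz":0.022},{"dx":1.56,"dy":3.66,"dz":1.26,"wx":-0.003,"wy":-0.027,"wz":0.022},{"dx":0,"dy":0,"dz":0,"wx":0,"wy":0,"wz":0},{"dx":0,"dy":0,"dz":0,"wx":0,"wy":0,"wz":0}]' 1|head -1
python3 - <<'E'
from h import *
st();look(595,-300,-6.6,"w11.pkl")
E
```

```text
time_s: 22.38
t 22.375 p [575.4, -297.2, 160.1] psi -6.66 tilt 0.16 roll -0.06 F [0.4, 0.7, -0.0] w 85.6 g 0.0 q [-0.6, 0.63, 1.27, 0.0, 1.24, 1.09]
([596.39, -301.9, -8.02], np.float64(-115.3))
fit quad [[369.0, 145.0], [456.0, 148.0], [446.0, 335.0], [368.0, 333.0]]
seg quad ([[454, 148], [446, 335], [371, 334], [369, 147]], 15466, 15349)
grip xy [ 596.2 -303.2]
5 x d [0.418, 0.072, 2.621] w [-0.0001, -0.0008, 0.0049] |step|mm 26.6 deg 0.3
```

```bash
python3 -m creep '[{"dx":0.4,"dy":0.07,"dz":3.0,"wx":0,"wy":-0.003,"wz":0.012},{"dx":0.4,"dy":0.07,"dz":3.0,"wx":0,"wy":0,"wz":0.012},{"dx":0.4,"dy":0.07,"dz":3.0,"wx":0,"wy":0,"wz":0},{"dx":0.4,"dy":0.07,"dz":3.0,"wx":0,"wy":0,"wz":0},{"dx":0.4,"dy":0.07,"dz":1.1,"wx":0,"wy":0,"wz":0},{"dx":0,"dy":0,"dz":0,"wx":0,"wy":0,"wz":0}]' 0.78 50|head -1; python3 - <<'E'
from h import *
st();plan([596.2,-303.2,11],-8,0,2)
E
```

```text
time_s: 23.18
t 23.175 p [595.9, -303.7, 31.2] psi -7.99 tilt 0.14 roll 0.04 F [-0.1, 0.8, -0.2] w 66.5 g 0.0 q [-0.59, 0.8, 1.32, 0.0, 1.02, 1.12]
2 x d [0.007, -0.029, 1.011] w [0.0003, -0.0012, 0.0001] |step|mm 10.1 deg 0.1
```

```bash
python3 -m creep '[{"dx":0,"dy":-0.02,"dz":1.0,"wx":0,"wy":-0.002,"wz":0},{"dx":0,"dy":0,"dz":0.98,"wx":0,"wy":0,"wz":0},{"dx":0,"dy":0,"dz":0,"wx":0,"wy":0,"wz":0}]'|grep posi;  python3 -m creep '[{"dx":0,"dy":0,"dz":0,"wx":0,"wy":0,"wz":0},{"dx":0,"dy":0,"dz":0,"wx":0,"wy":0,"wz":0},{"dx":0,"dy":0,"dz":0,"wx":0,"wy":0,"wz":0},{"dx":0,"dy":0,"dz":0,"wx":0,"wy":0,"wz":0}]' 0.3 60 |head -1; python3 - <<'E'
from h import *
st();p=r.sense()["position"]
print(place(3,35,7));plan(place(3,35,7),BOX[2],TI,8,([p[0],p[1],250],-8,0))
E
```

```text
position: [595.2, -303.8, 10.4]
time_s: 24.05
t 24.05 p [596.2, -304.5, 12.2] psi -8.04 tilt 0.10 roll 0.09 F [-1.8, -0.1, 5.8] w 48.6 g 61.7 q [-0.59, 0.83, 1.32, -0.0, 0.99, 1.13]
[502.29665099  36.82221376 185.39834957]
8 x d [-1.442, -4.214, 0.675] w [0.0035, 0.0312, -0.0277] |step|mm 45.0 deg 2.4
```

```bash
python3 -m creep '[{"dx":0,"dy":0,"dz":-1,"wx":0,"wy":0,"wz":0},{"dx":0,"dy":0,"dz":-6,"wx":0,"wy":0,"wz":0},{"dx":0,"dy":0,"dz":-6,"wx":0,"wy":0,"wz":0},{"dx":0,"dy":0,"dz":-6,"wx":0,"wy":0,"wz":0},{"dx":0,"dy":0,"dz":-5,"wx":0,"wy":0,"wz":0},{"dx":-1.44,"dy":-4.21,"dz":0.6,"wx":0.003,"wy":0.031,"wz":-0.028},{"dx":-1.44,"dy":-4.21,"dz":0.6,"wx":0.003,"wy":0.031,"wz":-0.028},{"dx":-1.44,"dy":-4.21,"dz":0.6,"wx":0.003,"wy":0.031,"wz":-0.028},{"dx":-1.44,"dy":-4.21,"dz":0.6,"wx":0.003,"wy":0.031,"wz":-0.028},{"dx":-1.44,"dy":-4.21,"dz":0.6,"wx":0.003,"wy":0.031,"wz":-0.028},{"dx":-1.44,"dy":-4.21,"dz":0.6,"wx":0.003,"wy":0.031,"wz":-0.028},{"dx":-1.44,"dy":-4.21,"dz":0.6,"wx":0.003,"wy":0.031,"wz":-0.028},{"dx":-1.44,"dy":-4.21,"dz":0.6,"wx":0.003,"wy":0.031,"wz":-0.028},{"dx":0,"dy":0,"dz":0,"wx":0,"wy":0,"wz":0},{"dx":0,"dy":0,"dz":0,"wx":0,"wy":0,"wz":0}]'|head -1
python3 - <<'E'
from h import *
st();plan(place(3,4,7),BOX[2],TI,4)
s,c=wrist();im=c["image"].astype(float);ch=im[...,0]-im[...,2];br=im.mean(2)
for y in(150,165,180,200): print(y,[x for x in runs(ch[y]) if 130<x<390])
print("end",br[125:150,265].astype(int).tolist())
E
```

```text
time_s: 25.92
t 25.925 p [501.6, 36.7, 192.4] psi 4.94 tilt 14.33 roll 0.31 F [-0.6, -1.4, -0.8] w 48.3 g 62.4 q [-0.11, 0.23, 1.86, 0.06, 0.81, 1.35]
4 x d [-0.026, -0.005, 0.949] w [0.0012, 0.0002, 0.0008] |step|mm 9.5 deg 0.1
150 [203.4, 312.5]
165 [204.3, 312.4, 364.5]
180 [205.0, 311.7, 360.8, 370.8, 374.5, 377.5, 381.0, 381.0, 386.0]
200 [157.2, 206.3, 310.5, 360.0, 384.0]
end [190, 191, 190, 191, 190, 191, 191, 190, 190, 129, 84, 98, 124, 133, 134, 133, 134, 134, 133, 132, 133, 132, 131, 130, 130]
```

```bash
python3 -m creep '[{"dx":-0.24,"dy":-0.06,"dz":1.2,"wx":0.005,"wy":0.001,"wz":0.003},{"dx":0,"dy":0,"dz":1.2,"wx":0,"wy":0,"wz":0},{"dx":0,"dy":0,"dz":1.2,"wx":0,"wy":0,"wz":0},{"dx":0,"dy":0,"dz":0.25,"wx":0,"wy":0,"wz":0}]'|grep force; python3 - <<'E'
from h import *
st();plan(place(3,0,7),BOX[2],TI,1)
E
```

```text
force: [0.0, -0.8, -0.4]
grasp_force: 62.4
t 26.475 p [507.9, 37.9, 152.4] psi 4.71 tilt 14.19 roll -0.06 F [0.0, -0.8, -0.4] w 48.5 g 62.4 q [-0.1, 0.29, 1.9, 0.07, 0.71, 1.34]
1 x d [0.267, 0.056, 0.165] w [-0.0009, 0.0032, -0.0007] |step|mm 3.2 deg 0.2
```

```bash
python3 -m creep '[{"dx":0.05,"dy":0,"dz":0.1,"wx":0,"wy":0.003,"wz":0},{"dx":0,"dy":0,"dz":0.1,"wx":0,"wy":0,"wz":0},{"dx":0,"dy":0,"dz":0,"wx":0,"wy":0,"wz":0}]'|grep force; python3 - <<'E'
from h import *
st();plan(place(3,0,7),BOX[2],TI,1)
E
```

```text
force: [0.5, -0.3, -0.6]
grasp_force: 62.4
t 26.85 p [509.3, 38.1, 152.3] psi 4.73 tilt 14.53 roll -0.03 F [0.5, -0.3, -0.6] w 48.3 g 62.4 q [-0.1, 0.29, 1.9, 0.07, 0.7, 1.33]
1 x d [0.131, 0.067, 0.122] w [-0.0005, -0.0027, -0.0003] |step|mm 1.9 deg 0.2
```

```bash
python3 -m creep '[{"dx":0,"dy":0,"dz":0.1,"wx":0,"wy":-0.002,"wz":0},{"dx":0,"dy":0,"dz":0.1,"wx":0,"wy":0,"wz":0},{"dx":0,"dy":0,"dz":0,"wx":0,"wy":0,"wz":0}]'|grep force; python3 - <<'E'
from h import *
st();plan(place(3,0,7),BOX[2],TI,1)
E
```

```text
force: [-8.7, -0.4, 15.4]
grasp_force: 66.5
t 27.225 p [509.6, 38.1, 151.9] psi 4.76 tilt 14.46 roll -0.01 F [-8.7, -0.4, 15.4] w 48.1 g 66.5 q [-0.1, 0.29, 1.9, 0.07, 0.7, 1.33]
1 x d [0.115, 0.066, 0.07] w [-0.0002, -0.0016, 0.0001] |step|mm 1.5 deg 0.1
```

Contact at 15 N. Release, retreat and check.

```bash
python3 -m creep '[{"dx":0,"dy":0,"dz":0,"wx":0,"wy":0,"wz":0},{"dx":0,"dy":0,"dz":0,"wx":0,"wy":0,"wz":0},{"dx":0,"dy":0,"dz":0,"wx":0,"wy":0,"wz":0},{"dx":0,"dy":0,"dz":-2,"wx":0,"wy":0,"wz":0},{"dx":0,"dy":0,"dz":-6,"wx":0,"wy":0,"wz":0},{"dx":-2,"dy":0,"dz":-5,"wx":0,"wy":0,"wz":0},{"dx":-5,"dy":0,"dz":-2,"wx":0,"wy":0,"wz":0},{"dx":-2,"dy":0,"dz":-2,"wx":0,"wy":0,"wz":0},{"dx":0,"dy":0,"dz":0,"wx":0,"wy":0,"wz":0},{"dx":0,"dy":0,"dz":0,"wx":0,"wy":0,"wz":0}]' 0.8|head -1
python3 - <<'E'
from h import *
st();check(3,"w12.pkl")
s,c=pickle.load(open("w12.pkl","rb"))
cv2.imwrite("pics/w12.png",cv2.resize(c["image"][40:340,110:410,::-1],(600,600),interpolation=cv2.INTER_CUBIC))
E
```

```text
time_s: 28.48
t 28.475 p [381.4, 27.2, 292.3] psi 4.71 tilt 14.40 roll -0.04 F [-0.1, -0.0, 1.2] w 68.4 g 0.0 q [-0.18, -0.12, 1.94, 0.07, 1.08, 1.28]
pred top quad [[232.6, 17.3], [288.0, 17.3], [285.1, 144.2], [235.3, 144.3]]
row 25 [157.8, 230.6] [285.6, 331.9] slate mid 258.1 deck mid 244.8
row 53 [106.2, 231.0] [285.1] slate mid 258.1 deck mid None
row 82 [121.0, 231.8] [284.5, 360.5] slate mid 258.1 deck mid 240.8
row 110 [185.0, 232.6] [284.0, 325.4] slate mid 258.3 deck mid 255.2
row 139 [31.6, 35.2] [493.5] slate mid 264.4 deck mid None
col 246 upper 9 [120, 120, 135, 174, 191, 191, 191, 191, 153, 143, 141, 141, 141, 141, 141] lower 137 [151, 150, 149, 149, 148, 147, 147, 130, 84, 87, 93, 145, 152, 153, 152]
col 273 upper 9 [132, 132, 165, 200, 204, 204, 204, 204, 165, 144, 141, 140, 138, 138, 137] lower 137 [152, 152, 152, 152, 151, 152, 152, 131, 93, 99, 114, 143, 147, 146, 146]
u 0 pred row 231.6 darkest 239 [170, 189, 189, 190, 189, 188, 190, 193, 144, 106, 101, 98, 93, 89, 85, 87, 64]
u 0 pred row 231.5 darkest 235 [175, 189, 189, 188, 189, 190, 193, 196, 124, 106, 93, 105, 60, 60, 60, 90, 102]
u 60 pred row 186.3 darkest 188 
u 60 pred row 186.3 darkest 188 
u 120 pred row 138.3 darkest 139 
u 120 pred row 138.3 darkest 139 
u 180 pred row 82.7 darkest 88 
u 180 pred row 82.6 darkest 88
```

View pics/w12.png

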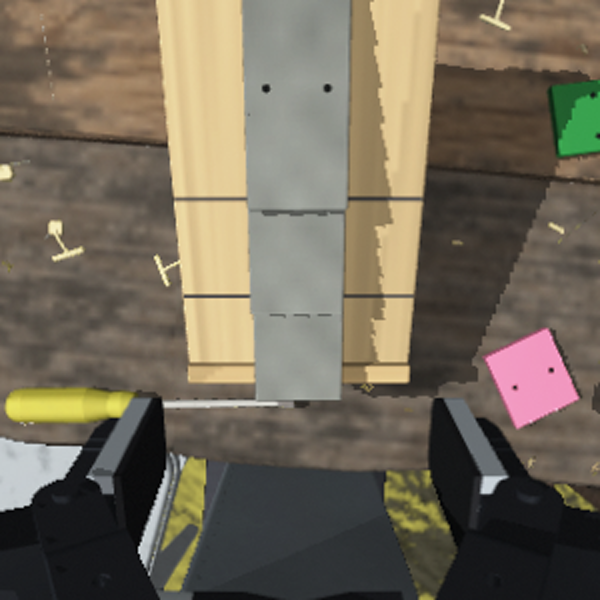

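W12: all four slates form a straight, centred column, with their middle at column 298 and the deck's at 299. The lower edges sit at their predicted places: course 3 below the upper line at row 212, course 2 at row 315 and course 1 at the eave, row 400. Nothing else was disturbed.

```bash
python3 -c "
from workcell import r
print(r.sign_off())"
```

```text
the job is handed in; nothing more can be done
None
```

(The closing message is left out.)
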